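# Find the rattling bearing tin

## Robot

A 7-joint arm with a two-finger parallel gripper is mounted at the origin on the work surface; the furniture and walls round the work are solid. World frame = base frame: x ahead of the robot, y to its left, z up, the work surface at z = 0. Lengths are in m, angles in rad, forces in N, time in s.
With the tool pointing down it reaches from about 0.4 to 0.925 m from the base axis. Payload 5.6 kg.
Tool frame: the origin (TCP) lies at the very end of the fingers, on their centre line; the grasp point (between the pads) lies ctrl.tcp_to_grasp behind it (ctrl.tcp_to_grasp is the distance from the TCP to the grasp point, in m); z points along the fingers, y is the line along which they close (so a half turn about z gives the same grasp; the last joint's range is limited). The gripper opens to 85 mm and grips with 20 to 120 N. Pads are 22 mm wide; open, the fingers measure 114 mm over their backs; the gripper's body (76 mm by 85 mm) begins 54 mm behind the grasp point. The pads swing forward as they close: fully open they stand 13 mm farther back than shut.
Start: joints at [-1.349, 0.468, -0.012, 1.603, 0.006, 1.071, -0.056], TCP at [0.17, 0.627, 0.231] pointing down, gripper open.
Joint ranges: [-2.53, 2.53], [-0.31, 2.02], [-1.57, 1.55], [0.28, 2.44], [-1.29, 4.43], [0.15, 1.84], [-2.92, 2.92]. Speed limits (rad/s): [2.57, 2.57, 3.14, 3.14, 3.14, 3.14, 3.14].

## Interface

Orientations are given as [roll, pitch, yaw] about the fixed x, y, z axes, in that order (R = Rz(yaw) Ry(pitch) Rx(roll)).
In Python, from station import ctrl, capture, camera_info, order, masks_of gives the robot as it stands.
- The arm moves only by the tool carry_out, never from a script. Its argument "targets" is a list of rows, each a list of 3 entries, a list of its own where there are three numbers: the turn, a rotation vector about the tool's x, y, z in degrees, then the shift along the tool's x, y, z in m, then the finger opening in m, from 0 to 0.0854. A call has 1 to 20 rows; each row shifts and turns the commanded pose from where the row before left it, along the tool's axes as they then stand; what a row does not reach is not made up. A row lasts 1/10 s, in which the tool goes at most 50 mm and 8.59 degrees, less where a joint would pass 70% of its speed; a pose out of reach is approached as far as the arm can. A call with a gripper value outside its range is refused whole. The fingers move at their own pace and stop on an object; "grip_force" is the grip in N (left out, the last holds). Time passes only in rows, so rows that do not move let the fingers close. It gives the time, the measured TCP pose, the force, the opening and the grip force at its end, in the units of the state.
- ctrl.get_state(): the state, without advancing time (a new reading comes with each control period).
- capture(name): name is "side" or "top" or "wrist"; returns the picture (400x640x3 uint8, red, green, blue); there is no depth.
- camera_info(name): a dict with "fx", "fy", "cx", "cy" (pixels), "position" and "rotation" of the camera in the world; the wrist camera has in their place "tool_from_camera" (4x4, takes a point from camera to tool coordinates, whose origin is the TCP and whose axes are the flange's). Camera axes: x right, y down, z forward; pixel columns grow to the right and rows downward; lengths in m; the calibration is good to about 2 mm. A picture is of the moment at which its call begins: read the wrist's pose just before it. camera_info takes no time and is no camera call.
- order.sign_off(): hands the job in; it is judged then, once.
Trained networks look in the newest picture that a camera, given by its name, has taken for a name from the list of things; names that differ only in an ending like _2 or _b are one class to them, and where a whole thing is asked for, a point or a joint stands for the part that bears it (a point fixed in the world has none). Each returns a list of dicts, best first, with "conf" (0 to 1); they miss things now and then, are a little off and sometimes report something else, mostly with a low value. They report only what shows in the picture. A call takes as long as a camera call.
- masks_of(camera, query): "mask" (400x640 bool, what is visible of it) and "pixel" ([row, column] in pixels, amid what is visible of it).
The state is a dict: "clock": time; "joint_pos": joint angles; "joint_velocities": joint speeds; "tau": joint torques, N m; "position": TCP position; "tcp_rot": TCP orientation; "ft_force": force on the tool from outside, world axes, zero at the start; "moment": the same for the moment, N m; "finger_gap": opening from 0.0 (shut) to 1.0 (fully open); "grasp_force": force on a finger pad.
Only numpy, scipy, OpenCV 4.12 (cv2) and the standard library are available. Lean on these libraries where they do the work, as an engineer would, in place of code of your own. Each camera call takes 0.05 s, during which the arm holds its last target. There are 200 camera calls.

## Task

One of the three closed tins has a stray bearing ball loose inside; in the others everything is packed tight. Pick the tins up one at a time and shake each end to end, to and fro, until you have felt one rattle; set that one flat inside the reject tray, well in the middle, and put any sound tin you picked up back where it stood, lid up. Do not drop or upturn a tin, and leave the bottle, the cup and the loupe where they are.

Things in the scene. Friction and masses are not known exactly. Their poses are not given: they have to be found in the camera images.
- tin_a: closed slip-lid tin of plain aluminium, box 112 (x) x 52 (y) x 46 (z) mm, lid fixed on. Origin: centre of the underside; x along the 112 mm length, z up through the lid. Grasp across the 52 mm width. All three tins look alike; each weighs 225 to 390 g by chance, so weight does not tell which one rattles.
- tin_b: the second such tin; same size, origin and axes as tin_a. Whichever tin rattles this time holds, on top of its own weight, a steel ball (32 mm, 134 g) free to roll in a hollow of 104 x 44 x 38 mm: 36 mm either way from the middle along x. Tip an end down by 15 degrees or more and it rolls there, shifting the weight; then held level, it tends to stay there.
- tin_c: the third such tin; same size, origin and axes as tin_a. In the two sound tins everything is fast and the weight is central.
- reject_tray: shallow open tray of dark steel, fixed to the bench, 146 (x) x 90 (y) mm outside, walls 4 mm thick and 12 mm high, inner floor 4 mm above the bench, so a tin fits in with its length along the tray's x and stands 38 mm above the rim. Origin: centre of the tray's underside; x along its long side.
- bottle: bystander: solvent bottle standing upright, 46 mm across, 153 mm high. Origin: centre of its underside. Obstacle near the work that never moves: the monitor, an upright screen at x = 0.27 to 0.33 m, from y = -0.10 m leftwards, 0.16 to 0.52 m above the bench; the arm's links must pass right of it or above it.
- cup: bystander: white cup standing upright, 79 mm across, 93 mm high. Origin: centre of its underside. Obstacle near the work that never moves: the laser column by the robot's right side, at x = -0.12 to 0.07 m, y = -0.41 to -0.30 m, 1.0 m high, on a base 0.13 m high out to x = 0.12 m, y = -0.22 m.
- loupe: bystander: black eye loupe, 37 mm across, 32 mm high. Origin: centre of its underside.

How it is judged:
By the outcome, as a careful person would: the job done as asked, in the order asked, and still so for the second after the job is handed in, with the robot touching nothing.
It also fails if it takes over 72 s, if anything falls off the work surface, if the arm or the gripper's body presses on something with over 40 N, if the wrist force passes 120 N, or if a joint passes its speed limit or range.

## Working session

There is one attempt and no reset: what is moved stays moved. The work goes in short steps, Python scripts to look and compute and a tool call to move; the robot and the scene stay as the last step left them, time stands still between calls to the robot, and variables do not carry over. Pictures are saved under pics/ and viewed, at most 10 in all, crops included, and the job is handed in when it is done.

Besides the shell and the picture viewer there is one more tool, called after "Call:" in YAML: its name, and indented under it one key for each argument. carry_out: Moves the arm, as the interface text tells. Its arguments: {"type":"object","properties":{"targets":{"type":"array"},"grip_force":{"type":"number"}},"required":["targets"]}

```bash
mkdir -p pics; ls
python3 - <<'E'
from station import ctrl, capture, camera_info, order, masks_of
import cv2,numpy as np
s=ctrl.get_state();print(s,ctrl.tcp_to_grasp)
for n in("side","top"):
    im=capture(n);cv2.imwrite(f"pics/{n}0.png",im[:,:,::-1]);print(n,camera_info(n))
    for q in("tin_a","reject_tray","bottle","cup","loupe"):
        for d in masks_of(n,q):
            m=d["mask"].astype(np.uint8);r=cv2.minAreaRect(cv2.findNonZero(m)) if m.any() else None
            print(q,round(d["conf"],2),d["pixel"],m.sum(),r)
E
```

```text
pics
{'clock': 0.0, 'joint_pos': array([-1.34902618,  0.46838646, -0.01159647,  1.60363906,  0.00602439,
        1.07139187, -0.05627707]), 'joint_velocities': array([ 6.74101335e-05,  1.49427319e-04,  7.41131881e-04, -1.63332363e-03,
       -1.48926586e-03,  9.26636767e-05, -1.24378651e-03]), 'tau': array([ 3.81532527e-04, -5.32398355e+01,  2.18445284e-02, -2.51302832e+01,
        1.14384462e-02,  7.79202324e-03,  2.55429069e-05]), 'position': array([0.17002608, 0.62678463, 0.23032592]), 'tcp_rot': array([-3.13980807e+00,  1.48948966e-04,  2.87678771e+00]), 'ft_force': array([-0.20285118, -0.51504352,  0.17063654]), 'moment': array([-0.01390997,  0.03657314,  0.0034687 ]), 'grasp_force': 0.0, 'finger_gap': 0.9995809138426248} 0.0187
side {'fx': 465.23655602989595, 'fy': 465.23655602989595, 'cx': 318.9265328822589, 'cy': 193.60777054179806, 'position': array([0.48054426, 0.51649879, 0.70813082]), 'rotation': array([-2.21991973,  0.02126024, -3.08387237])}
tin_a 0.95 [179.5, 346.2] 1233 ((347.97515869140625, 180.5933837890625), (49.72888946533203, 26.92574691772461), 14.93141651153564
[... 1053 characters left out ...]
.2] 1741 ((383.42596435546875, 217.56527709960938), (29.242965698242188, 60.58259582519531), 22.03622817993164)
tin_a 0.64 [233.6, 266.9] 1745 ((266.4219970703125, 233.4265899658203), (60.01224899291992, 29.98470687866211), 80.13418579101562)
reject_tray 0.96 [285.6, 326.3] 3678 ((326.8594665527344, 284.5567626953125), (47.516597747802734, 78.39718627929688), 8.972626686096191)
bottle 0.96 [100.6, 251.7] 1185 ((253.80001831054688, 100.5999984741211), (51.876773834228516, 25.93838882446289), 63.43495178222656)
cup 0.62 [135.4, 398.3] 1536 ((397.50006103515625, 137.0), (41.59086227416992, 44.72135925292969), 63.43495178222656)
loupe 0.31 [135.1, 397.5] 1538 ((399.5, 138.5), (45.0, 41.0), 90.0)
```

View pics/top0.png

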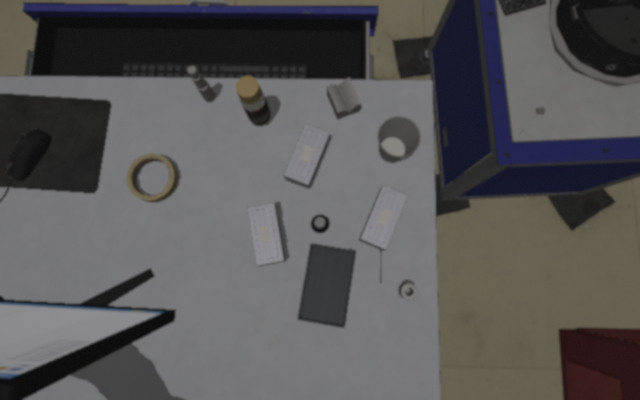

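View pics/side0.png

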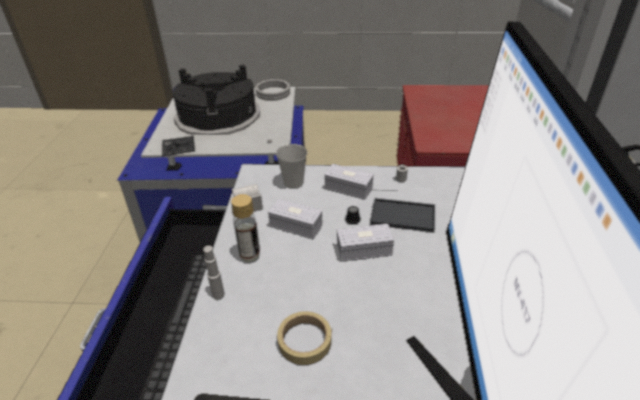

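```bash
cat > h.py <<'E'
from station import ctrl, capture, camera_info, order, masks_of
import cv2,numpy as np
from scipy.spatial.transform import Rotation as R
np.set_printoptions(precision=4,suppress=True)
def cam(n):
    c=camera_info(n)
    if n=="wrist":
        s=ctrl.get_state();T=np.array(c["tool_from_camera"]);Rt=R.from_euler("xyz",s["tcp_rot"]).as_matrix()
        return c,Rt@T[:3,:3],Rt@T[:3,3]+s["position"]
    r=np.array(c["rotation"]);return c,(R.from_euler("xyz",r).as_matrix() if r.size==3 else r),np.array(c["position"])
def to_plane(cm,uv,z):
    c,M,p=cm;uv=np.atleast_2d(uv)
    d=np.c_[(uv[:,0]-c["cx"])/c["fx"],(uv[:,1]-c["cy"])/c["fy"],np.ones(len(uv))]@M.T
    return p+d*((z-p[2])/d[:,2])[:,None]
def project(cm,X):
    c,M,p=cm;q=(X-p)@M
    return np.c_[c["fx"]*q[:,0]/q[:,2]+c["cx"],c["fy"]*q[:,1]/q[:,2]+c["cy"]]
def box_corners(x,y,yaw,L,W,z0,z1):
    P=np.array([[a*L/2,b*W/2] for a in(-1,1) for b in(-1,1)])@np.array([[np.cos(yaw),np.sin(yaw)],[-np.sin(yaw),np.cos(yaw)]])+[x,y]
    return np.vstack([np.c_[P,np.full(4,z0)],np.c_[P,np.full(4,z1)]])
def fit_box(cm,mask,L,W,z0,z1):
    """fit x,y,yaw so that the silhouette's bounding quantities match the mask (IoU)"""
    from scipy.optimize import minimize
    v=cv2.findNonZero(mask.astype(np.uint8))[:,0,:].astype(float)
    G=to_plane(cm,v,(z0+z1)/2+.005)[:,:2];m=G.mean(0);(_,_,a)=cv2.minAreaRect((G*1e3).astype(np.float32))
    w,E=np.linalg.eigh(np.cov(G.T));yaw=np.arctan2(E[1,1],E[0,1])
    S=4
    big=cv2.resize(mask.astype(np.uint8),None,fx=S,fy=S,interpolation=cv2.INTER_NEAREST)
    def cost(p):
        q=(project(cm,box_corners(*(p*[.01,.01,.1]),L,W,z0,z1))+.5)*S
        im=np.zeros_like(big);cv2.fillConvexPoly(im,cv2.convexHull(q.astype(np.float32)).astype(np.int32),1)
        return 1-(im&big).sum()/max(1,(im|big).sum())
    r=minimize(cost,np.r_[m*100,yaw*10],method="Nelder-Mead",options=dict(initial_simplex=np.r_[m*100,yaw*10]+np.array([[0,0,0],[1,0,0],[0,1,0],[0,0,1.5]])))
    x=r.x*[.01,.01,.1];return x[0],x[1],(x[2]+np.pi/2)%np.pi-np.pi/2,1-r.fun
E
python3 - <<'E'
from h import *
for n in("top","side"):
    capture(n);cm=cam(n)
    for q,L,W,H in(("tin_a",.112,.052,.046),("reject_tray",.146,.09,.012)):
        for d in masks_of(n,q):
            print(n,q,d["pixel"],np.round(fit_box(cm,d["mask"],L,W,0,H),3))
    if n=="top":
        for q in("bottle","cup"):
            for d in masks_of(n,q): print(q,to_plane(cm,[d["pixel"][::-1]],.05))
    print("loupe",[ (d["pixel"],to_plane(cm,[d["pixel"][::-1]],.016)) for d in masks_of(n,"loupe")])
c=camera_info("wrist");print(c)
E
```

```text
top tin_a [218.1, 381.5] [ 0.477 -0.439 -0.388  0.939]
top tin_a [235.1, 264.2] [ 0.442 -0.216  0.19   0.965]
top tin_a [156.3, 307.1] [ 0.597 -0.29  -0.355  0.971]
top reject_tray [288.1, 325.3] [ 0.349 -0.335 -0.147  0.974]
bottle [[ 0.6993 -0.1823  0.05  ]]
cup [[ 0.6309 -0.4645  0.05  ]]
cup [[ 0.46   -0.3188  0.05  ]]
loupe [([217.3, 380.8], array([[ 0.4789, -0.4362,  0.016 ]])), ([223.3, 319.8], array([[ 0.4648, -0.3178,  0.016 ]]))]
side tin_a [218.4, 294.9] [ 0.598 -0.29  -0.372  0.963]
side tin_a [240.6, 366.0] [ 0.441 -0.217  0.181  0.94 ]
side tin_a [178.2, 348.1] [ 0.477 -0.442 -0.332  0.953]
side reject_tray [211.9, 401.5] [ 0.348 -0.335 -0.132  0.953]
side reject_tray [215.3, 347.8] [ 0.488 -0.373  1.526  0.145]
loupe [([213.5, 350.0], array([[ 0.4712, -0.3192,  0.016 ]]))]
{'fx': 359.07070465842514, 'fy': 359.07070465842514, 'cx': 322.38763739488184, 'cy': 192.2380158383862, 'tool_from_camera': array([[ 0.0004, -0.9518, -0.3066,  0.0785],
       [ 1.    ,  0.0005, -0.0002, -0.0011],
       [ 0.0003, -0.3066,  0.9518, -0.1417],
       [ 0.    ,  0.    ,  0.    ,  1.    ]])}
```

Call:
carry_out:
  targets:
    - [[0,0,0],[0,-0.012,-0.04],0.0854]
    - [[0,0,0],[0,-0.012,-0.04],0.0854]
    - [[0,0,0],[0,-0.012,-0.04],0.0854]
    - [[0,0,0],[0,-0.012,-0.04],0.0854]
    - [[0,0,0],[0,-0.012,-0.04],0.0854]
    - [[0,0,0],[0,-0.012,-0.04],0.0854]
    - [[0,0,0],[0,-0.012,-0.04],0.0854]
    - [[0,0,0],[0,-0.012,-0.04],0.0854]
    - [[0,0,0],[0,-0.012,-0.04],0.0854]
    - [[0,0,0],[0,-0.012,-0.04],0.0854]
  grip_force: 60

```text
clock: 2.1
position: [0.1385, 0.5105, 0.6332]
tcp_rot: [3.141, -0.0, 2.877]
ft_force: [0.1, 0.7, -0.1]
finger_gap: 1.001
grasp_force: 0.0
```

Call:
carry_out:
  targets:
    - [[0,0,5.2],[-0.048,-0.0022,0],0.0854]
    - [[0,0,5.2],[-0.048,-0.0022,0],0.0854]
    - [[0,0,5.2],[-0.048,-0.0022,0],0.0854]
    - [[0,0,5.2],[-0.048,-0.0022,0],0.0854]
    - [[0,0,5.2],[-0.048,-0.0022,0],0.0854]
    - [[0,0,5.2],[-0.048,-0.0022,0],0.0854]
    - [[0,0,5.2],[-0.048,-0.0022,0],0.0854]
    - [[0,0,5.2],[-0.048,-0.0022,0],0.0854]
    - [[0,0,5.2],[-0.048,-0.0022,0],0.0854]
    - [[0,0,5.2],[-0.048,-0.0022,0],0.0854]
    - [[0,0,5.2],[-0.048,-0.0022,0],0.0854]
    - [[0,0,5.2],[-0.048,-0.0022,0],0.0854]
    - [[0,0,5.2],[-0.048,-0.0022,0],0.0854]
    - [[0,0,5.2],[-0.048,-0.0022,0],0.0854]
    - [[0,0,5.2],[-0.048,-0.0022,0],0.0854]
    - [[0,0,5.2],[-0.048,-0.0022,0],0.0854]
    - [[0,0,5.2],[-0.048,-0.0022,0],0.0854]
    - [[0,0,5.2],[-0.048,-0.0022,0],0.0854]
    - [[0,0,5.2],[-0.048,-0.0022,0],0.0854]
    - [[0,0,5.2],[-0.048,-0.0022,0],0.0854]

```text
clock: 4.1
position: [0.4613, -0.2597, 0.6312]
tcp_rot: [3.141, -0.0, 1.058]
ft_force: [0.4, -0.8, -0.6]
finger_gap: 1.0
grasp_force: 0.0
```

```bash
cat >> h.py <<'E'
def go(x,y,z,yaw,tilt=0):
    """print tool-frame shift (before turning) and the turn, rows needed"""
    s=ctrl.get_state();A=R.from_euler("xyz",s["tcp_rot"]);B=R.from_euler("xyz",[np.pi,0,yaw])
    d=A.inv().apply(np.array([x,y,z])-s["position"]);t=(A.inv()*B).as_rotvec(degrees=True)
    print("at",s["position"],s["tcp_rot"],"j",s["joint_pos"],"t",s["clock"])
    print("shift",d,"turn",t,"rows",max(np.linalg.norm(d)/.05,np.linalg.norm(t)/8.59))
E
python3 -c "
from h import *
go(.477,-.44,.20,-.36)"
```

```text
at [ 0.4613 -0.2597  0.6312] [ 3.1414 -0.0001  1.058 ] j [-0.2578  0.1455  0.8657  1.2115 -0.1147  1.8336  0.0598] t 4.1
shift [-0.1495  0.1021  0.4312] turn [ 0.0047 -0.0092 81.2434] rows 9.45790240995946
```

Call:
carry_out:
  targets:
    - [[0,0,0],[-0.03,0.02,0.025],0.0854]
    - [[0,0,0],[-0.03,0.02,0.025],0.0854]
    - [[0,0,0],[-0.03,0.02,0.025],0.0854]
    - [[0,0,0],[-0.03,0.02,0.025],0.0854]
    - [[0,0,0],[-0.03,0.02,0.025],0.0854]

```text
clock: 4.6
position: [0.4765, -0.4389, 0.5053]
tcp_rot: [3.141, -0.001, 1.062]
ft_force: [-0.1, 0.2, -0.1]
finger_gap: 0.999
grasp_force: 0.0
```

```bash
python3 -c "
from h import *
go(.477,-.44,.20,-.36)"
```

```text
at [ 0.4765 -0.4389  0.5053] [ 3.1412 -0.0005  1.0623] j [ 0.1148  0.4176  0.906   1.2247 -0.3265  1.6454  0.4429] t 4.6
shift [-0.0009  0.0008  0.3053] turn [-0.0031 -0.042  81.4898] rows 9.486594611797544
```

Call:
carry_out:
  targets:
    - [[0,0,8.15],[0,0,0.03],0.0854]
    - [[0,0,8.15],[0,0,0.03],0.0854]
    - [[0,0,8.15],[0,0,0.03],0.0854]
    - [[0,0,8.15],[0,0,0.03],0.0854]
    - [[0,0,8.15],[0,0,0.03],0.0854]
    - [[0,0,8.15],[0,0,0.03],0.0854]
    - [[0,0,8.15],[0,0,0.03],0.0854]
    - [[0,0,8.15],[0,0,0.03],0.0854]
    - [[0,0,8.15],[0,0,0.03],0.0854]
    - [[0,0,8.15],[0,0,0.03],0.0854]
    - [[0,0,0],[0,0,0],0.0854]

```text
clock: 5.7
position: [0.4754, -0.4353, 0.2021]
tcp_rot: [-3.14, 0.007, -0.361]
ft_force: [0.8, 0.4, -0.0]
finger_gap: 0.998
grasp_force: 0.0
```

Run:
```python
from h import *
cm=cam("wrist");im=capture("wrist");cv2.imwrite("pics/w1.png",im[:,:,::-1])
for d in masks_of("wrist","tin_a"): print(d["pixel"],d["conf"],d["mask"].sum(),np.round(fit_box(cm,d["mask"],.112,.052,0,.046),4))
go(.477,-.44,.015,-.36)
```

```text
[157.1, 327.0] 0.93 7887 [ 0.4766 -0.4401 -0.3938  0.977 ]
[262.8, 123.1] 0.82 7280 [ 0.4413 -0.2171  0.2041  0.7998]
[92.0, 110.0] 0.6 12349 [ 0.596  -0.2909 -0.3626  0.9566]
at [ 0.4765 -0.4378  0.2067] [ 3.1409  0.0006 -0.3572] j [-0.0231  0.7182  1.0962  1.6819 -0.685   1.1783 -0.6761] t 5.8
shift [0.0013 0.0018 0.1917] turn [0.0369 0.0326 0.1578] rows 3.8337108690676804
```

View pics/w1.png

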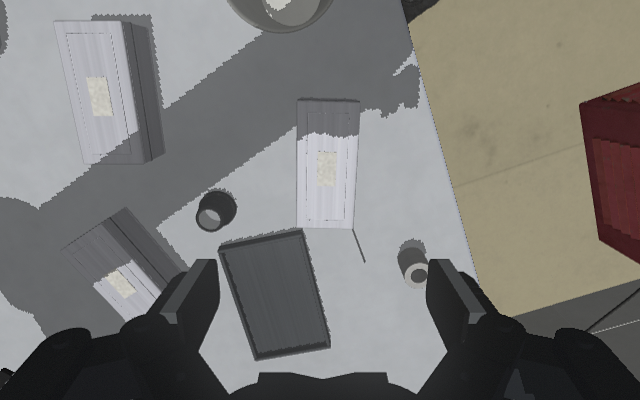

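```bash
cat > fk.py <<'E'
from h import *
from scipy.optimize import least_squares
import itertools
D=[([-1.34902618,.46838646,-.01159647,1.60363906,.00602439,1.07139187,-.05627707],[.17002608,.62678463,.23032592],[-3.1398,0,2.87679]),
([-0.2578,.1455,.8657,1.2115,-.1147,1.8336,.0598],[.4613,-.2597,.6312],[3.1414,0,1.058]),
([.1148,.4176,.906,1.2247,-.3265,1.6454,.4429],[.4765,-.4389,.5053],[3.1412,-.0005,1.0623]),
([-.0231,.7182,1.0962,1.6819,-.685,1.1783,-.6761],[.4765,-.4378,.2067],[3.1409,.0006,-.3572])]
def fk(q,p,s):
    d,a,e1,e2,b,f,t,o1,o7=p;r=R.from_euler;x=np.array([0,0,d])
    M=r("z",s[0]*q[0]+o1)*r("y",q[1]);x=x+M.apply([e1,0,a]);E=x
    M=M*r("z",s[1]*q[2])*r("y",q[3]);x=x+M.apply([e2,0,b]);W=x
    M=M*r("z",s[2]*q[4])*r("y",q[5]);x=x+M.apply([f,0,t])
    return x,M*r("z",s[3]*q[6]+o7),E,W
def res(p,s):
    o=[]
    for q,P,e in D:
        x,M,_,_=fk(q,p,s);o+=[x-P,.2*(M.inv()*R.from_euler("xyz",e)).as_rotvec()]
    return np.concatenate(o)
def fit():
    best=None
    for s in itertools.product((-1,1),repeat=4):
      for o7 in(-1.57,0,1.57,3.14):
        r=least_squares(res,[.35,.42,0,0,.4,0,.3,0,o7],args=(s,))
        if best is None or r.cost<best[0]:best=(r.cost,s,r.x)
    return best
if __name__=="__main__":
    c,s,p=fit();print(c,s,p)
    for q,P,e in D+[(ctrl.get_state()["joint_pos"],)*3]:
        x,_,E,W=fk(q,p,s);print(E,W,x)
        k=(.30-E[0])/(W[0]-E[0]);print("  x=.3 on forearm",k,E+k*(W-E)," y=-.1:",E+(-.1-E[1])/(W[1]-E[1])*(W-E))
E
python3 fk.py
```

```text
6.444492831604848e-05 (-1, -1, -1, -1) [ 6.6254  0.5732 -0.0057  0.0206  0.4687 -0.0097  6.6629 -0.0482  1.5226]
[0.0676 0.2444 7.1394] [0.1694 0.6325 6.8961] [0.1691 0.6302 0.2331]
  x=.3 on forearm 2.2838587029098196 [0.3    1.1307 6.5837]  y=-.1: [-0.0227 -0.1     7.3553]
[0.0757 0.0161 7.1933] [ 0.4468 -0.2522  7.2954] [ 0.4559 -0.2579  0.6324]
  x=.3 on forearm 0.6043376923905056 [ 0.3   -0.146  7.255]  y=-.1: [ 0.2363 -0.1     7.2374]
[ 0.2242 -0.0369  7.1516] [ 0.4721 -0.4349  7.1671] [ 0.4818 -0.4416  0.5042]
  x=.3 on forearm 0.3057437151733667 [ 0.3    -0.1586  7.1563]  y=-.1: [ 0.2635 -0.1     7.154 ]
[ 0.3727 -0.0093  7.0607] [ 0.4742 -0.4243  6.8668] [ 0.4713 -0.4363  0.2038]
  x=.3 on forearm -0.7166373251080232 [0.3    0.2881 7.1997]  y=-.1: [ 0.3949 -0.1     7.0183]
[ 0.3727 -0.0093  7.0607] [ 0.4742 -0.4243  6.8668] [ 0.4716 -0.4361  0.2038]
  x=.3 on forearm -0.7163458796748915 [0.3    0.2879 7.1996]  y=-.1: [ 0.3949 -0.1     7.0184]
```

```bash
cat > plan.py <<'E'
from sim import LO,HI,params,S,fk
from h import *
import math
p=params(.34);d,a,e1,e2,b,f,t,o1,o7=p
def rz(t):c,s=math.cos(t),math.sin(t);return np.array([[c,-s,0],[s,c,0],[0,0,1.]])
def ry(t):c,s=math.cos(t),math.sin(t);return np.array([[c,0,s],[0,1,0],[-s,0,c]])
sh=np.array([0,0,d]);v1=np.array([e1,0,a]);v2=np.array([e2,0,b]);v3=np.array([f,0,t])
def kin(q):
    s=S;M=rz(s[0]*q[0]+o1);ax=[s[0]*np.array([0,0,1.])];og=[sh]
    ax.append(M[:,1]);og.append(sh);M=M@ry(q[1]);E=sh+M@v1
    ax.append(s[1]*M[:,2]);og.append(E);M=M@rz(s[1]*q[2]);ax.append(M[:,1]);og.append(E);M=M@ry(q[3]);W=E+M@v2
    ax.append(s[2]*M[:,2]);og.append(W);M=M@rz(s[2]*q[4]);ax.append(M[:,1]);og.append(W);M=M@ry(q[5]);X=W+M@v3
    ax.append(s[3]*M[:,2]);og.append(X);M=M@rz(s[3]*q[6]+o7)
    ax=np.array(ax);J=np.vstack([np.cross(ax,X-np.array(og)).T,ax.T])
    return X,M,E,W,J
BOX=[((.27,-.10,.16),(.33,.9,.52)),((-.12,-.41,0),(.07,-.30,1.)),((-.2,-.45,0),(.12,-.22,.13))]
K=np.linspace(0,1,9)[:,None]
def clear(E,W,X):
    top=X+(W-X)*.3
    Q=np.vstack([sh+K*(E-sh),E+K*(W-E),W+K*(X-W)])
    return min(np.linalg.norm(np.maximum(np.maximum(np.array(l)-Q,Q-np.array(h)),0),axis=1).min() for l,h in BOX)
def pose(x,y,z,yaw,tx=0,ty=0): return np.array([x,y,z]),(R.from_euler("xyz",[np.pi,0,yaw])*R.from_rotvec([tx,ty,0])).as_matrix()
def run(q,wps,step=.05,ang=math.radians(8.5)):
    """follow straight tool paths; returns joints, least clearance, rows, joints at each wp"""
    q=np.array(q,float);mc=9;rows=0;qs=[];X,M,*_=kin(q);err=0
    for xt,Mt in wps:
        dR=R.from_matrix(M.T@Mt).as_rotvec();n=max(1,math.ceil(max(np.linalg.norm(xt-X)/step,np.linalg.norm(dR)/ang)));rows+=n
        for i in range(1,n+1):
            Mi=M@R.from_rotvec(dR*i/n).as_matrix();xi=X+(xt-X)*i/n
            for _ in range(2):
                x,N,E,W,J=kin(q);D=Mi@N.T;w=np.array([D[2,1]-D[1,2],D[0,2]-D[2,0],D[1,0]-D[0,1]])/2
                q=np.clip(q+J.T@np.linalg.solve(J@J.T+1e-4*np.eye(6),np.r_[xi-x,w]),LO,HI)
            x,N,E,W,J=kin(q);mc=min(mc,clear(E,W,x));err=max(err,np.linalg.norm(x-xi))
        X,M=xt,Mt;qs.append(q.copy())
    return q,mc,rows,np.array(qs),err
E
cat > opt.py <<'E'
from plan import *
from scipy.optimize import differential_evolution
q0=ctrl.get_state()["joint_pos"]
x,M,E,W,J=kin(q0);print("now clr",clear(E,W,x),E,W)
q,mc,r,_,_=run(q0,[pose(.477,-.44,.015,-.385)]);print("direct down",q,mc,kin(q)[2])
A=[pose(.477,-.44,.25,-.385)];A2=A+[pose(.477,-.44,.015,-.385)]
def wp(v): return [pose(*v[6*i:6*i+6]) for i in range(len(v)//6)]
def cost(v):
    q,mc,rows,_,err=run(q0,wp(v)+A2,step=.1,ang=.3)
    return abs(q[2])+20*max(0,.10-mc)+10*max(0,err-.01)+.002*rows
bd=[(.35,.75),(-.6,-.2),(.3,.6),(-2.2,1.4),(-.7,.7),(-.7,.7)]
for nw in(1,2):
    o=differential_evolution(cost,bd*nw,maxiter=25*nw,popsize=6,seed=1,polish=False)
    q,mc,rows,qs,err=run(q0,wp(o.x)+A2);print(nw,o.fun,"\n",o.x.reshape(-1,6),"\n",q,mc,rows,err,"\n",qs)
E
time timeout 550 python3 opt.py
```

```text
now clr 0.09174828575129207 [ 0.3727 -0.0093  0.7754] [ 0.4742 -0.4243  0.5814]
direct down [ 0.0972  0.9301  0.9015  1.7728 -0.9129  0.9183 -0.5455] 0.03700717867741243 [ 0.4512 -0.0661  0.6872]
1 0.5960395138359718 
 [[ 0.3699 -0.2426  0.3849  0.8074 -0.3655  0.0039]] 
 [ 1.0165  0.7621 -0.4494  1.7741  0.4752  0.7149 -1.6456] 0.060696299236274634 23 0.11253945832651403 
 [[ 1.1258 -0.2831 -0.5026  2.1162 -0.1296  0.912  -0.0877]
 [ 1.1174  0.4858 -0.5879  1.6246  0.2918  1.1202 -1.5011]
 [ 1.0165  0.7621 -0.4494  1.7741  0.4752  0.7149 -1.6456]]
2 0.03966850961989638 
 [[ 0.642  -0.3788  0.4833  1.2772 -0.6376  0.5039]
 [ 0.3683 -0.2142  0.5327 -0.4739 -0.5757  0.3451]] 
 [ 0.7342  0.7137 -0.0514  1.7748  0.0553  0.6544 -1.3045] 0.10449513508498873 39 0.0004920619158450956 
 [[ 0.3264  0.3528  0.6856  1.5511 -1.0684  1.3208  0.9661]
 [ 0.4291 -0.226  -0.41    1.8833  0.5845  1.3947 -2.105 ]
 [ 0.7467  0.4305 -0.0677  1.6236  0.0319  1.0885 -1.2855]
 [ 0.7342  0.7137 -0.0514  1.7748  0.0553  0.6544 -1.3045]]
real	3m29.923s
user	3m29.336s
sys	0m0.285s
```

```bash
cat >> plan.py <<'E'
def rows_for(X,M,xt,Mt,n=None,step=.047,ang=8.2):
    """n equal rows (turn deg, shift) taking pose X,M to xt,Mt"""
    dR=R.from_matrix(M.T@Mt).as_rotvec();d=M.T@(xt-X)
    n=n or max(1,math.ceil(max(np.linalg.norm(d)/step,np.degrees(np.linalg.norm(dR))/ang)))
    A=sum(R.from_rotvec(dR/n*i).as_matrix() for i in range(n));s=np.linalg.solve(A,d)
    return n,np.round(np.degrees(dR/n),2),np.round(s,4)
def simrows(q,segs,sub=2):
    q=np.array(q,float);X,M,*_=kin(q);mc=9;qs=[q]
    for n,tn,s in segs:
        for _ in range(n):
            X1=X+M@s;M1=M@R.from_rotvec(tn,degrees=True).as_matrix();dR=R.from_matrix(M.T@M1).as_rotvec()
            for i in range(1,sub+1):
                Mi=M@R.from_rotvec(dR*i/sub).as_matrix();xi=X+(X1-X)*i/sub
                x,N,E,W,J=kin(q);D=Mi@N.T;w=np.array([D[2,1]-D[1,2],D[0,2]-D[2,0],D[1,0]-D[0,1]])/2
                q=np.clip(q+J.T@np.linalg.solve(J@J.T+1e-4*np.eye(6),np.r_[xi-x,w]),LO,HI)
            X,M=X1,M1;qs.append(q);x,N,E,W,J=kin(q);mc=min(mc,clear(E,W,x))
    qs=np.array(qs);return q,mc,np.abs(np.diff(qs,axis=0)).max(0),X,M
def here():
    s=ctrl.get_state();return s["position"],R.from_euler("xyz",s["tcp_rot"]).as_matrix()
def via(wps,ns=None,q=None):
    """print rows for waypoints from the present pose and check by simulation"""
    X,M=here();q=ctrl.get_state()["joint_pos"] if q is None else q
    for i,(xt,Mt) in enumerate(wps):
        g=rows_for(X,M,xt,Mt,ns[i] if ns else None);q,mc,mx,*_=simrows(q,[g]);X,M=xt,Mt
        print(g[0],"x turn",g[1].tolist(),"shift",g[2].tolist(),"| q",q,"clr %.3f"%mc,"max dq/lim",(mx/np.array([.18,.18,.22,.22,.22,.22,.22])).max().round(2))
    return q
E
python3 - <<'E'
from plan import *
via([pose(.642,-.379,.483,1.277,-.638,.504),pose(.368,-.214,.533,-.474,-.576,.345),pose(.477,-.44,.25,-.385),pose(.477,-.44,.015,-.385)])
E
```

```text
13 x turn [-0.34, 3.98, -6.76] shift [0.0232, 0.003, -0.015] | q [ 0.3638  0.3379  0.6229  1.5641 -1.0481  1.2912  0.9601] clr 0.103 max dq/lim 0.61
13 x turn [-2.79, -4.78, 5.62] shift [-0.0092, -0.016, -0.0217] | q [ 0.6902 -0.2651 -0.6052  1.8924  0.523   1.3475 -2.0424] clr 0.100 max dq/lim 1.65
9 x turn [3.76, -2.03, -0.55] shift [0.0152, 0.0064, 0.0395] | q [ 0.9204  0.4411 -0.3099  1.6336  0.1493  1.0858 -1.3869] clr 0.120 max dq/lim 0.53
5 x turn [0.0, 0.0, 0.0] shift [0.0, -0.0, 0.047] | q [ 0.8618  0.7257 -0.233   1.7816  0.2547  0.6593 -1.4719] clr 0.117 max dq/lim 0.41
```

Call:
carry_out:
  targets:
    - [[-0.34,3.98,-6.76],[0.0232,0.003,-0.015],0.0854]
    - [[-0.34,3.98,-6.76],[0.0232,0.003,-0.015],0.0854]
    - [[-0.34,3.98,-6.76],[0.0232,0.003,-0.015],0.0854]
    - [[-0.34,3.98,-6.76],[0.0232,0.003,-0.015],0.0854]
    - [[-0.34,3.98,-6.76],[0.0232,0.003,-0.015],0.0854]
    - [[-0.34,3.98,-6.76],[0.0232,0.003,-0.015],0.0854]
    - [[-0.34,3.98,-6.76],[0.0232,0.003,-0.015],0.0854]
    - [[-0.34,3.98,-6.76],[0.0232,0.003,-0.015],0.0854]
    - [[-0.34,3.98,-6.76],[0.0232,0.003,-0.015],0.0854]
    - [[-0.34,3.98,-6.76],[0.0232,0.003,-0.015],0.0854]
    - [[-0.34,3.98,-6.76],[0.0232,0.003,-0.015],0.0854]
    - [[-0.34,3.98,-6.76],[0.0232,0.003,-0.015],0.0854]
    - [[-0.34,3.98,-6.76],[0.0232,0.003,-0.015],0.0854]

```text
clock: 7.1
position: [0.641, -0.3801, 0.4869]
tcp_rot: [2.44, -0.461, 1.454]
ft_force: [0.5, 0.8, 0.4]
finger_gap: 1.001
grasp_force: 0.0
```

Run:
```python
from plan import *
s=ctrl.get_state();print(s["position"],s["joint_pos"],kin(s["joint_pos"])[0])
A=[pose(.477,-.44,.25,-.385),pose(.477,-.44,.015,-.385)]
for w,n in (((.368,-.214,.533,-.474,-.576,.345),20),((.40,-.24,.53,-.474,-.5,.3),18),((.42,-.26,.53,-.474,-.4,.3),16)):
    print(w);via([pose(*w)]+A,[n,9,5])
```

```text
[ 0.641  -0.3801  0.4869] [ 0.3337  0.349   0.5959  1.4839 -1.0366  1.2432  0.8857] [ 0.6882 -0.376   0.5088]
(0.368, -0.214, 0.533, -0.474, -0.576, 0.345)
20 x turn [-1.79, -3.13, 3.66] shift [-0.0063, -0.0103, -0.014] | q [ 0.3908 -0.1254 -0.4671  1.7987  0.6559  1.4554 -2.2163] clr 0.128 max dq/lim 1.16
9 x turn [3.76, -2.03, -0.55] shift [0.0152, 0.0064, 0.0395] | q [ 0.7675  0.4564 -0.1811  1.5354  0.1116  1.1272 -1.4118] clr 0.149 max dq/lim 0.49
5 x turn [0.0, 0.0, 0.0] shift [0.0, -0.0, 0.047] | q [ 0.7434  0.7213 -0.1389  1.6865  0.1711  0.7137 -1.4589] clr 0.147 max dq/lim 0.4
(0.4, -0.24, 0.53, -0.474, -0.5, 0.3)
18 x turn [-1.72, -3.42, 4.24] shift [-0.0065, -0.0102, -0.0132] | q [ 0.1149 -0.0599 -0.122   1.7138  0.6134  1.4404 -2.137 ] clr 0.168 max dq/lim 1.25
9 x turn [3.27, -1.77, -0.55] shift [0.0117, 0.0071, 0.0373] | q [ 0.5736  0.4537  0.0947  1.5344 -0.0261  1.124  -1.3017] clr 0.185 max dq/lim 0.47
5 x turn [0.0, 0.0, 0.0] shift [0.0, -0.0, 0.047] | q [ 0.5929  0.7189  0.0778  1.686  -0.0508  0.7075 -1.2819] clr 0.127 max dq/lim 0.4
(0.42, -0.26, 0.53, -0.474, -0.4, 0.3)
16 x turn [-1.7, -3.59, 4.99] shift [-0.0068, -0.0105, -0.0132] | q [ 0.0102 -0.0519  0.0768  1.6714  0.524   1.3772 -2.0409] clr 0.177 max dq/lim 1.31
9 x turn [2.63, -1.8, -0.55] shift [0.0088, 0.008, 0.036] | q [ 0.4668  0.4609  0.2462  1.5376 -0.1022  1.1253 -1.2443] clr 0.179 max dq/lim 0.46
5 x turn [0.0, 0.0, 0.0] shift [0.0, -0.0, 0.047] | q [ 0.5102  0.7265  0.1964  1.6884 -0.1728  0.7123 -1.1883] clr 0.116 max dq/lim 0.4
```

```bash
python3 - <<'E'
import re
s=open('fk.py').read()
s=s.replace("([-.0231,","([.3337,.349,.5959,1.4839,-1.0366,1.2432,.8857],[.641,-.3801,.4869],[2.44,-.461,1.454]),\n([-.0231,")
s=s.replace("[.35,.42,0,0,.4,0,.3,0,o7]","[.35,.57,0,0,.47,0,.38,0,o7]")
open('fk.py','w').write(s)
t=open('sim.py').read().replace("p=P0.copy();p[6]+=d-p[0];p[0]=d;return p","return P0.copy()");open('sim.py','w').write(t)
E
python3 - <<'E'
from plan import *
from sim import P0,c
from fk import res
print(c,P0);print(np.array(res(P0,S)).reshape(-1,6)[:,:3])
s=ctrl.get_state();print(s["position"],s["joint_pos"],kin(s["joint_pos"])[0],s["tcp_rot"])
A=[pose(.477,-.44,.25,-.385),pose(.477,-.44,.015,-.385)]
for w,n in (((.368,-.214,.533,-.474,-.576,.345),20),((.40,-.24,.53,-.474,-.5,.3),18),((.42,-.26,.53,-.474,-.4,.3),16)):
    print(w);via([pose(*w)]+A,[n,9,5])
E
```

```text
0.00015782320658749917 [ 0.2827  0.5739 -0.0104  0.0301  0.4738 -0.0065  0.3139 -0.04    1.5332]
[[-0.0054  0.009   0.0011]
 [-0.0061  0.0013  0.0012]
 [-0.0005 -0.0034 -0.0008]
 [ 0.0015 -0.0044  0.0001]
 [-0.0057  0.0076 -0.0016]]
[ 0.641  -0.3801  0.4869] [ 0.3337  0.349   0.5959  1.4839 -1.0366  1.2432  0.8857] [ 0.6424 -0.3845  0.487 ] [ 2.4402 -0.4615  1.454 ]
(0.368, -0.214, 0.533, -0.474, -0.576, 0.345)
20 x turn [-1.79, -3.13, 3.66] shift [-0.0063, -0.0103, -0.014] | q [ 0.4411 -0.1998 -0.3524  1.8584  0.6321  1.3651 -2.0692] clr 0.098 max dq/lim 1.09
9 x turn [3.76, -2.03, -0.55] shift [0.0152, 0.0064, 0.0395] | q [ 0.7555  0.4385 -0.0687  1.6047  0.0502  1.0736 -1.2976] clr 0.122 max dq/lim 0.49
5 x turn [0.0, 0.0, 0.0] shift [0.0, -0.0, 0.047] | q [ 0.7452  0.7291 -0.0486  1.735   0.0772  0.653  -1.3192] clr 0.128 max dq/lim 0.41
(0.4, -0.24, 0.53, -0.474, -0.5, 0.3)
18 x turn [-1.72, -3.42, 4.24] shift [-0.0065, -0.0102, -0.0132] | q [ 0.1744 -0.1203 -0.0508  1.7753  0.6009  1.3711 -2.0225] clr 0.136 max dq/lim 1.17
9 x turn [3.27, -1.77, -0.55] shift [0.0117, 0.0071, 0.0373] | q [ 0.5774  0.4433  0.1747  1.6039 -0.0709  1.0756 -1.1999] clr 0.156 max dq/lim 0.47
5 x turn [0.0, 0.0, 0.0] shift [0.0, -0.0, 0.047] | q [ 0.6141  0.7334  0.1344  1.7345 -0.1263  0.6565 -1.1551] clr 0.100 max dq/lim 0.4
(0.42, -0.26, 0.53, -0.474, -0.4, 0.3)
16 x turn [-1.7, -3.59, 4.99] shift [-0.0068, -0.0105, -0.0132] | q [ 0.064  -0.1     0.1347  1.7283  0.5127  1.3217 -1.9407] clr 0.165 max dq/lim 1.24
9 x turn [2.63, -1.8, -0.55] shift [0.0088, 0.008, 0.036] | q [ 0.4767  0.4532  0.313   1.6073 -0.141   1.0786 -1.1468] clr 0.164 max dq/lim 0.46
5 x turn [0.0, 0.0, 0.0] shift [0.0, -0.0, 0.047] | q [ 0.5399  0.7429  0.2382  1.737  -0.2415  0.6646 -1.0661] clr 0.083 max dq/lim 0.4
```

Call:
carry_out:
  targets:
    - [[-1.79,-3.13,3.66],[-0.0063,-0.0103,-0.014],0.0854]
    - [[-1.79,-3.13,3.66],[-0.0063,-0.0103,-0.014],0.0854]
    - [[-1.79,-3.13,3.66],[-0.0063,-0.0103,-0.014],0.0854]
    - [[-1.79,-3.13,3.66],[-0.0063,-0.0103,-0.014],0.0854]
    - [[-1.79,-3.13,3.66],[-0.0063,-0.0103,-0.014],0.0854]
    - [[-1.79,-3.13,3.66],[-0.0063,-0.0103,-0.014],0.0854]
    - [[-1.79,-3.13,3.66],[-0.0063,-0.0103,-0.014],0.0854]
    - [[-1.79,-3.13,3.66],[-0.0063,-0.0103,-0.014],0.0854]
    - [[-1.79,-3.13,3.66],[-0.0063,-0.0103,-0.014],0.0854]
    - [[-1.79,-3.13,3.66],[-0.0063,-0.0103,-0.014],0.0854]
    - [[-1.79,-3.13,3.66],[-0.0063,-0.0103,-0.014],0.0854]
    - [[-1.79,-3.13,3.66],[-0.0063,-0.0103,-0.014],0.0854]
    - [[-1.79,-3.13,3.66],[-0.0063,-0.0103,-0.014],0.0854]
    - [[-1.79,-3.13,3.66],[-0.0063,-0.0103,-0.014],0.0854]
    - [[-1.79,-3.13,3.66],[-0.0063,-0.0103,-0.014],0.0854]
    - [[-1.79,-3.13,3.66],[-0.0063,-0.0103,-0.014],0.0854]
    - [[-1.79,-3.13,3.66],[-0.0063,-0.0103,-0.014],0.0854]
    - [[-1.79,-3.13,3.66],[-0.0063,-0.0103,-0.014],0.0854]
    - [[-1.79,-3.13,3.66],[-0.0063,-0.0103,-0.014],0.0854]
    - [[-1.79,-3.13,3.66],[-0.0063,-0.0103,-0.014],0.0854]

```text
clock: 9.1
position: [0.3698, -0.2126, 0.5346]
tcp_rot: [2.544, -0.322, -0.379]
ft_force: [-0.3, 0.4, 0.3]
finger_gap: 1.0
grasp_force: 0.0
```

Run:
```python
from plan import *
s=ctrl.get_state();print(s["position"],s["joint_pos"],kin(s["joint_pos"])[0],s["tcp_rot"])
via([pose(.477,-.44,.25,-.385),pose(.477,-.44,.015,-.385)])
```

```text
[ 0.3698 -0.2126  0.5346] [ 0.4537 -0.2108 -0.391   1.8413  0.5897  1.4297 -2.0477] [ 0.3617 -0.1901  0.5302] [ 2.5443 -0.3215 -0.3786]
9 x turn [3.76, -2.0, -0.57] shift [0.0151, 0.0065, 0.0397] | q [ 0.7542  0.4125 -0.0825  1.6646  0.0551  1.0831 -1.3126] clr 0.104 max dq/lim 0.49
5 x turn [0.0, 0.0, 0.0] shift [0.0, -0.0, 0.047] | q [ 0.7404  0.7085 -0.0576  1.8144  0.0897  0.6379 -1.3407] clr 0.130 max dq/lim 0.42
```

Call:
carry_out:
  targets:
    - [[3.76,-2.0,-0.57],[0.0151,0.0065,0.0397],0.0854]
    - [[3.76,-2.0,-0.57],[0.0151,0.0065,0.0397],0.0854]
    - [[3.76,-2.0,-0.57],[0.0151,0.0065,0.0397],0.0854]
    - [[3.76,-2.0,-0.57],[0.0151,0.0065,0.0397],0.0854]
    - [[3.76,-2.0,-0.57],[0.0151,0.0065,0.0397],0.0854]
    - [[3.76,-2.0,-0.57],[0.0151,0.0065,0.0397],0.0854]
    - [[3.76,-2.0,-0.57],[0.0151,0.0065,0.0397],0.0854]
    - [[3.76,-2.0,-0.57],[0.0151,0.0065,0.0397],0.0854]
    - [[3.76,-2.0,-0.57],[0.0151,0.0065,0.0397],0.0854]
    - [[0,0,0],[0,0,0],0.0854]

```text
clock: 10.1
position: [0.4738, -0.4424, 0.2375]
tcp_rot: [-3.139, 0.017, -0.385]
ft_force: [-1.4, 0.6, -1.9]
finger_gap: 0.999
grasp_force: 0.0
```

Run:
```python
from plan import *
cm=cam("wrist");im=capture("wrist")
for d in masks_of("wrist","tin_a"): print(d["pixel"],d["conf"],np.round(fit_box(cm,d["mask"],.112,.052,0,.046),4))
s=ctrl.get_state();print(s["position"],s["joint_pos"],s["tcp_rot"])
via([pose(.477,-.44,.10,-.388),pose(.477,-.44,.015,-.388)])
```

```text
[98.0, 123.0] 0.95 [ 0.596  -0.2912 -0.373   0.9522]
[147.1, 317.8] 0.89 [ 0.4766 -0.4403 -0.3904  0.9748]
[253.8, 139.8] 0.83 [ 0.4412 -0.2172  0.2102  0.8285]
[ 0.4768 -0.4402  0.2455] [ 0.7473  0.4588 -0.0747  1.5833  0.0391  1.1065 -1.2904] [ 3.1414  0.0059 -0.3821]
4 x turn [0.0, 0.08, 0.08] shift [0.0002, -0.0001, 0.0364] | q [ 0.7402  0.6158 -0.0654  1.6985  0.0513  0.8293 -1.3063] clr 0.146 max dq/lim 0.32
2 x turn [0.0, 0.0, 0.0] shift [-0.0, -0.0, 0.0425] | q [ 0.7342  0.7323 -0.0571  1.728   0.0606  0.6833 -1.3138] clr 0.125 max dq/lim 0.34
```

Call:
carry_out:
  targets:
    - [[0,0.1,0.1],[0,0,0.04],0.0854]
    - [[0,0.1,0.1],[0,0,0.045],0.0854]
    - [[0,0.1,0.1],[0,0,0.045],0.0854]
    - [[0,0,0.1],[0,0,0.04],0.0854]
    - [[0,0,0],[0,0,0.03],0.0854]
    - [[0,0,0],[0,0,0.02],0.0854]
    - [[0,0,0],[0,0,0.008],0.0854]
    - [[0,0,0],[0,0,0],0.0854]
    - [[0,0,0],[0,0,0],0.0854]

```text
clock: 11.1
position: [0.4787, -0.4395, 0.0205]
tcp_rot: [3.141, -0.004, -0.388]
ft_force: [0.2, 0.3, -0.6]
finger_gap: 0.997
grasp_force: 0.0
```

Call:
carry_out:
  targets:
    - [[0,0,0],[-0.002,0,0.005],0.0854]
    - [[0,0,0],[0,0,0],0.03]
    - [[0,0,0],[0,0,0],0.03]
    - [[0,0,0],[0,0,0],0.03]
    - [[0,0,0],[0,0,0],0.03]
    - [[0,0,0],[0,0,0],0.03]
    - [[0,0,0],[0,0,0],0.03]
  grip_force: 60

```text
clock: 11.8
position: [0.4753, -0.4381, 0.0127]
tcp_rot: [-3.141, -0.0, -0.389]
ft_force: [-0.1, -0.5, 5.3]
finger_gap: 0.599
grasp_force: 64.7
```

```bash
python3 -c "
from plan import *
s=ctrl.get_state();print({k:s[k] for k in('clock','position','tcp_rot','ft_force','moment','finger_gap','grasp_force')})"
```

```text
{'clock': 11.8, 'position': array([ 0.4753, -0.4381,  0.0127]), 'tcp_rot': array([-3.1408, -0.0002, -0.3886]), 'ft_force': array([-0.0548, -0.4608,  5.2584]), 'moment': array([0.018 , 0.1572, 0.0166]), 'finger_gap': 0.5986206156865344, 'grasp_force': 64.68267560005188}
```

Call:
carry_out:
  targets:
    - [[0,0,0],[0,0,-0.02],0.03]
    - [[0,0,0],[0,0,-0.035],0.03]
    - [[0,0,0],[0,0,-0.04],0.03]
    - [[0,0,0],[0,0,-0.035],0.03]
    - [[0,0,0],[0,0,-0.02],0.03]
    - [[0,8,0],[0,0,0],0.03]
    - [[0,8,0],[0,0,0],0.03]
    - [[0,8,0],[0,0,0],0.03]
    - [[0,0,0],[0,0,0],0.03]
    - [[0,0,0],[0,0,0],0.03]
    - [[0,0,0],[0,0,0],0.03]
    - [[0,-8,0],[0,0,0],0.03]
    - [[0,-8,0],[0,0,0],0.03]
    - [[0,-8,0],[0,0,0],0.03]
    - [[0,0,0],[0,0,0],0.03]
    - [[0,0,0],[0,0,0],0.03]
    - [[0,0,0],[0,0,0],0.03]

```text
clock: 13.5
position: [0.4746, -0.4374, 0.1616]
tcp_rot: [-3.14, 0.001, -0.388]
ft_force: [-0.6, 0.7, -3.4]
finger_gap: 0.598
grasp_force: 63.9
```

```bash
cat > rd.py <<'E'
from h import *
s=ctrl.get_state();M=R.from_euler("xyz",s["tcp_rot"])
print(s["clock"],s["position"],s["tcp_rot"],"F",s["ft_force"],"m_tool",M.inv().apply(s["moment"]),"m",s["moment"],"v",np.abs(s["joint_velocities"]).max(),s["finger_gap"],"j",s["joint_pos"])
E
python3 rd.py
```

```text
13.5 [ 0.4746 -0.4374  0.1616] [-3.1403  0.0006 -0.3882] F [-0.6454  0.7223 -3.3867] m_tool [-0.0267 -0.0074  0.042 ] m [-0.0219  0.017  -0.042 ] v 0.017432634879075776 0.5983601468086186 j [ 0.7302  0.5342 -0.0507  1.6697  0.0306  0.9394 -1.2905]
```

Call:
carry_out:
  targets:
    - [[0,-8,0],[0,0,0],0.03]
    - [[0,-8,0],[0,0,0],0.03]
    - [[0,-8,0],[0,0,0],0.03]
    - [[0,0,0],[0,0,0],0.03]
    - [[0,0,0],[0,0,0],0.03]
    - [[0,0,0],[0,0,0],0.03]
    - [[0,8,0],[0,0,0],0.03]
    - [[0,8,0],[0,0,0],0.03]
    - [[0,8,0],[0,0,0],0.03]
    - [[0,0,0],[0,0,0],0.03]
    - [[0,0,0],[0,0,0],0.03]
    - [[0,0,0],[0,0,0],0.03]

```text
clock: 14.7
position: [0.4757, -0.4384, 0.1637]
tcp_rot: [-3.141, -0.002, -0.389]
ft_force: [0.7, -0.1, -2.4]
finger_gap: 0.6
grasp_force: 63.9
```

```bash
python3 rd.py
```

```text
14.7 [ 0.4757 -0.4384  0.1637] [-3.1411 -0.0017 -0.3887] F [ 0.7228 -0.0582 -2.4465] m_tool [-0.0588  0.0691 -0.0146] m [-0.0806 -0.0416  0.0144] v 0.02677499093400356 0.6000950278341006 j [ 0.7326  0.533  -0.0538  1.6662  0.0325  0.9419 -1.2924]
```

Call:
carry_out:
  targets:
    - [[0,8,0],[0,0,0],0.03]
    - [[0,8,0],[0,0,0],0.03]
    - [[0,8,0],[0,0,0],0.03]
    - [[0,0,0],[0,0,0],0.03]
    - [[0,0,0],[0,0,0],0.03]
    - [[0,0,0],[0,0,0],0.03]
    - [[0,-8,0],[0,0,0],0.03]
    - [[0,-8,0],[0,0,0],0.03]
    - [[0,-8,0],[0,0,0],0.03]
    - [[0,0,0],[0,0,0],0.03]
    - [[0,0,0],[0,0,0],0.03]
    - [[0,0,0],[0,0,0],0.03]

```text
clock: 15.9
position: [0.4747, -0.4375, 0.1617]
tcp_rot: [-3.14, 0.0, -0.388]
ft_force: [0.8, 0.2, -3.3]
finger_gap: 0.597
grasp_force: 63.9
```

```bash
python3 rd.py
```

```text
15.9 [ 0.4747 -0.4375  0.1617] [-3.1404  0.0004 -0.3882] F [ 0.7922  0.2311 -3.3084] m_tool [ 0.0231 -0.0435  0.0111] m [ 0.0379  0.0316 -0.011 ] v 0.01923815844332195 0.5969915638567691 j [ 0.7149  0.5332 -0.0298  1.6705  0.0175  0.9388 -1.2801]
```

```bash
cat > avg.py <<'E'
from h import *
a=[]
for i in range(14):
    capture("side");s=ctrl.get_state();M=R.from_euler("xyz",s["tcp_rot"]).inv();a.append(np.r_[M.apply(s["ft_force"]),M.apply(s["moment"]),s["tau"][5:]])
a=np.array(a);print(s["clock"],s["position"],"\nmean",a.mean(0),"\nsd",a.std(0))
E
python3 avg.py
```

```text
16.6 [ 0.4751 -0.4378  0.1621] 
mean [-0.1668  0.0582  3.3818 -0.0169  0.0016 -0.0033 -0.0097  0.0007] 
sd [0.395  0.4203 0.3495 0.0267 0.0237 0.0344 0.0131 0.0006]
```

Call:
carry_out:
  targets:
    - [[0,-8,0],[0,0,0],0.03]
    - [[0,-8,0],[0,0,0],0.03]
    - [[0,-8,0],[0,0,0],0.03]
    - [[0,0,0],[0,0,0],0.03]
    - [[0,0,0],[0,0,0],0.03]
    - [[0,0,0],[0,0,0],0.03]
    - [[0,8,0],[0,0,0],0.03]
    - [[0,8,0],[0,0,0],0.03]
    - [[0,8,0],[0,0,0],0.03]
    - [[0,0,0],[0,0,0],0.03]
    - [[0,0,0],[0,0,0],0.03]

```text
clock: 17.7
position: [0.4737, -0.4385, 0.1646]
tcp_rot: [-3.142, -0.001, -0.391]
ft_force: [0.6, -0.0, -3.7]
finger_gap: 0.6
grasp_force: 63.9
```

```bash
python3 avg.py
```

```text
18.4 [ 0.4751 -0.4378  0.162 ] 
mean [ 0.0385  0.0935  3.2514 -0.0022  0.0133 -0.0068  0.0138 -0.0004] 
sd [0.43   0.5363 0.4422 0.0343 0.0323 0.0274 0.0228 0.001 ]
```

Call:
carry_out:
  targets:
    - [[0,0,0],[0,0,0.03],0.03]
    - [[0,0,0],[0,0,0.04],0.03]
    - [[0,0,0],[0,0,0.035],0.03]
    - [[0,0,0],[0,0,0.025],0.03]
    - [[0,0,0],[0,0,0.013],0.03]
    - [[0,0,0],[0,0,0.006],0.03]
    - [[0,0,0],[0,0,0],0.03]
    - [[0,0,0],[0,0,0],0.03]

```text
clock: 19.2
position: [0.4761, -0.4385, 0.0145]
tcp_rot: [-3.141, -0.002, -0.389]
ft_force: [0.3, 0.0, -2.1]
finger_gap: 0.597
grasp_force: 63.9
```

Call:
carry_out:
  targets:
    - [[0,0,0],[0,0,0],0.0854]
    - [[0,0,0],[0,0,0],0.0854]
    - [[0,0,0],[0,0,0],0.0854]
    - [[0,0,0],[0,0,0],0.0854]
    - [[0,0,0],[0,0,-0.02],0.0854]
    - [[0,0,0],[0,0,-0.04],0.0854]
    - [[0,0,0],[0,0,-0.045],0.0854]
    - [[0,0,0],[0,0,-0.045],0.0854]
    - [[0,0,0],[0,0,-0.04],0.0854]

```text
clock: 20.1
position: [0.4753, -0.438, 0.2058]
tcp_rot: [-3.141, -0.001, -0.389]
ft_force: [0.3, -0.6, -0.1]
finger_gap: 1.0
grasp_force: 0.0
```

Run:
```python
from plan import *
s=ctrl.get_state();print(s["position"],s["tcp_rot"],s["ft_force"],s["finger_gap"])
via([pose(.5965,-.291,.2,-.368),pose(.5965,-.291,.015,-.368)])
via([pose(.4412,-.217,.2,.2),pose(.4412,-.217,.015,.2)])
```

```text
[ 0.4753 -0.438   0.2058] [-3.1408 -0.0011 -0.3885] [ 0.2805 -0.5883 -0.1104] 1.000362459511238
5 x turn [-0.01, -0.01, -0.24] shift [0.0116, -0.0363, 0.0012] | q [ 0.4602  0.5214 -0.076   1.5928  0.0443  1.0288 -1.5669] clr 0.141 max dq/lim 0.29
4 x turn [0.0, 0.0, 0.0] shift [0.0, -0.0, 0.0462] | q [ 0.4491  0.7474 -0.0609  1.69    0.0639  0.7059 -1.5826] clr 0.067 max dq/lim 0.39
5 x turn [-0.0, -0.01, -6.74] shift [-0.0137, -0.0432, 0.0012] | q [ 0.589   0.2805 -0.2117  1.9791  0.0749  0.8891 -1.033 ] clr 0.117 max dq/lim 0.33
4 x turn [0.0, 0.0, 0.0] shift [-0.0, -0.0, 0.0462] | q [ 0.5247  0.5886 -0.1442  2.091   0.1757  0.473  -1.123 ] clr 0.096 max dq/lim 0.48
```

Call:
carry_out:
  targets:
    - [[0,0,-6.74],[-0.0137,-0.0432,0.001],0.0854]
    - [[0,0,-6.74],[-0.0137,-0.0432,0.001],0.0854]
    - [[0,0,-6.74],[-0.0137,-0.0432,0.001],0.0854]
    - [[0,0,-6.74],[-0.0137,-0.0432,0.001],0.0854]
    - [[0,0,-6.74],[-0.0137,-0.0432,0.001],0.0854]
    - [[0,0,0],[0,0,0],0.0854]
    - [[0,0,0],[0,0,0],0.0854]

```text
clock: 20.8
position: [0.441, -0.2167, 0.1991]
tcp_rot: [-3.141, -0.001, 0.2]
ft_force: [-0.7, -0.7, 0.3]
finger_gap: 1.001
grasp_force: 0.0
```

Run:
```python
from plan import *
cm=cam("wrist");im=capture("wrist")
for d in masks_of("wrist","tin_a"): print(d["pixel"],d["conf"],np.round(fit_box(cm,d["mask"],.112,.052,0,.046),4))
s=ctrl.get_state();print(s["position"],s["tcp_rot"],s["joint_pos"])
via([pose(.4415,-.217,.015,.2)])
```

```text
[167.8, 322.7] 0.8 [ 0.4407 -0.2171  0.2029  0.9795]
[34.9, 433.5] 0.68 [ 0.5972 -0.2902 -0.3557  0.9785]
[169.5, 574.0] 0.64 [ 0.4775 -0.4402 -0.3966  0.9615]
[ 0.4413 -0.2184  0.1989] [-3.1414 -0.0012  0.1975] [ 0.593   0.2581 -0.2316  2.0007  0.0745  0.8899 -1.0513]
4 x turn [-0.0, -0.02, -0.04] shift [0.0001, -0.0003, 0.046] | q [ 0.5186  0.5703 -0.1586  2.1169  0.1901  0.4677 -1.1555] clr 0.084 max dq/lim 0.49
```

Call:
carry_out:
  targets:
    - [[0,0,0.1],[0,-0.001,0.04],0.0854]
    - [[0,0,0],[0,0,0.045],0.0854]
    - [[0,0,0],[0,0,0.04],0.0854]
    - [[0,0,0],[0,0,0.03],0.0854]
    - [[0,0,0],[0,0,0.02],0.0854]
    - [[0,0,0],[0,0,0.009],0.0854]
    - [[0,0,0],[0,0,0],0.0854]
    - [[0,0,0],[0,0,0],0.03]
    - [[0,0,0],[0,0,0],0.03]
    - [[0,0,0],[0,0,0],0.03]
    - [[0,0,0],[0,0,0],0.03]
    - [[0,0,0],[0,0,0],0.03]
    - [[0,0,0],[0,0,0],0.03]

```text
clock: 22.2
position: [0.4416, -0.2164, 0.0158]
tcp_rot: [3.141, -0.002, 0.198]
ft_force: [-0.6, 0.6, 7.4]
finger_gap: 0.6
grasp_force: 64.4
```

Run:
```python
from plan import *
s=ctrl.get_state();print(s["position"],s["tcp_rot"],s["joint_pos"],s["ft_force"],s["finger_gap"],s["grasp_force"])
x,y,z=s["position"]
for pp in ((.5,-.33,.2,.1),(.5,-.33,.2,-.2)):
    q=via([pose(x,y,z+.1,.2),pose(*pp),pose(*pp,0,.42),pose(*pp),pose(*pp,0,-.42),pose(*pp)])
```

```text
[ 0.4416 -0.2164  0.0158] [ 3.1412 -0.0023  0.1978] [ 0.5257  0.5625 -0.1664  2.1034  0.1878  0.4871 -1.1547] [-0.5826  0.621   7.3541] 0.5995552306150956 64.38298970460892
3 x turn [0.01, -0.04, -0.04] shift [0.0001, 0.0, -0.0333] | q [ 0.5742  0.3837 -0.2221  2.0547  0.1255  0.7155 -1.0978] clr 0.088 max dq/lim 0.35
4 x turn [-0.0, -0.0, 1.43] shift [0.0098, 0.0304, -0.021] | q [ 0.6687  0.409  -0.1889  1.758   0.0894  0.9829 -1.0251] clr 0.120 max dq/lim 0.35
3 x turn [0.0, 8.02, 0.0] shift [0.0, 0.0, 0.0] | q [ 0.978   0.3196 -0.3622  1.9899 -0.3275  0.571  -0.5728] clr 0.143 max dq/lim 0.93
3 x turn [-0.0, -8.02, -0.0] shift [0.0, 0.0, 0.0] | q [ 0.6606  0.4063 -0.1795  1.758   0.0961  0.9827 -1.0347] clr 0.162 max dq/lim 0.97
3 x turn [0.0, -8.02, 0.0] shift [0.0, 0.0, 0.0] | q [ 0.4905  0.5822 -0.1177  1.5236  0.279   1.4185 -1.1953] clr 0.124 max dq/lim 0.67
3 x turn [-0.0, 8.02, -0.0] shift [0.0, 0.0, 0.0] | q [ 0.6604  0.4047 -0.1816  1.7578  0.102   0.9829 -1.0418] clr 0.148 max dq/lim 0.67
3 x turn [0.01, -0.04, -0.04] shift [0.0001, 0.0, -0.0333] | q [ 0.5742  0.3837 -0.2221  2.0547  0.1255  0.7155 -1.0978] clr 0.088 max dq/lim 0.35
4 x turn [0.0, -0.0, 5.73] shift [0.0132, 0.0293, -0.021] | q [ 0.6171  0.4058 -0.1222  1.7579  0.0574  0.9812 -1.2977] clr 0.118 max dq/lim 0.34
3 x turn [0.0, 8.02, -0.0] shift [0.0, 0.0, 0.0] | q [ 0.8219  0.2794 -0.2439  2.0364 -0.2261  0.4599 -0.9901] clr 0.157 max dq/lim 0.8
3 x turn [-0.0, -8.02, 0.0] shift [0.0, 0.0, 0.0] | q [ 0.6078  0.4032 -0.111   1.7581  0.0624  0.9828 -1.3052] clr 0.168 max dq/lim 0.8
3 x turn [-0.0, -8.02, -0.0] shift [0.0, 0.0, 0.0] | q [ 0.5107  0.6028 -0.0765  1.4835  0.162   1.466  -1.3902] clr 0.119 max dq/lim 0.76
3 x turn [0.0, 8.02, 0.0] shift [0.0, 0.0, 0.0] | q [ 0.608   0.4019 -0.1126  1.7576  0.0663  0.9842 -1.3099] clr 0.144 max dq/lim 0.76
```

Call:
carry_out:
  targets:
    - [[0,0,0],[0,0,-0.02],0.03]
    - [[0,0,0],[0,0,-0.035],0.03]
    - [[0,0,0],[0,0,-0.045],0.03]
    - [[0,0,5.7],[0.0132,0.0293,-0.021],0.03]
    - [[0,0,5.7],[0.0132,0.0293,-0.021],0.03]
    - [[0,0,5.7],[0.0132,0.0293,-0.021],0.03]
    - [[0,0,5.7],[0.0132,0.0293,-0.021],0.03]
    - [[0,0,0],[0,0,0],0.03]
    - [[0,8,0],[0,0,0],0.03]
    - [[0,8,0],[0,0,0],0.03]
    - [[0,8,0],[0,0,0],0.03]
    - [[0,0,0],[0,0,0],0.03]
    - [[0,0,0],[0,0,0],0.03]
    - [[0,0,0],[0,0,0],0.03]
    - [[0,-8,0],[0,0,0],0.03]
    - [[0,-8,0],[0,0,0],0.03]
    - [[0,-8,0],[0,0,0],0.03]
    - [[0,0,0],[0,0,0],0.03]
    - [[0,0,0],[0,0,0],0.03]

```text
clock: 24.1
position: [0.5004, -0.3289, 0.1976]
tcp_rot: [-3.14, -0.001, -0.197]
ft_force: [-0.6, 0.4, -4.0]
finger_gap: 0.598
grasp_force: 65.9
```

```bash
python3 avg.py
```

```text
24.8 [ 0.4987 -0.3299  0.1983] 
mean [-0.1188  0.1544  3.8246 -0.0184  0.017   0.0065  0.0008  0.0006] 
sd [0.4725 0.3286 0.5025 0.0317 0.0393 0.032  0.02   0.0024]
```

Call:
carry_out:
  targets:
    - [[0,-8,0],[0,0,0],0.03]
    - [[0,-8,0],[0,0,0],0.03]
    - [[0,-8,0],[0,0,0],0.03]
    - [[0,0,0],[0,0,0],0.03]
    - [[0,0,0],[0,0,0],0.03]
    - [[0,0,0],[0,0,0],0.03]
    - [[0,8,0],[0,0,0],0.03]
    - [[0,8,0],[0,0,0],0.03]
    - [[0,8,0],[0,0,0],0.03]
    - [[0,0,0],[0,0,0],0.03]
    - [[0,0,0],[0,0,0],0.03]

```text
clock: 25.9
position: [0.4976, -0.3306, 0.2004]
tcp_rot: [-3.142, -0.001, -0.202]
ft_force: [0.1, 0.8, -3.2]
finger_gap: 0.597
grasp_force: 66.3
```

```bash
python3 avg.py
```

```text
26.6 [ 0.4988 -0.3298  0.1982] 
mean [-0.0004  0.044   3.9994  0.0007 -0.0009  0.0034  0.0181 -0.001 ] 
sd [0.3572 0.4019 0.4946 0.0267 0.0217 0.0321 0.0193 0.0013]
```

Call:
carry_out:
  targets:
    - [[0,8,0],[0,0,0],0.03]
    - [[0,8,0],[0,0,0],0.03]
    - [[0,8,0],[0,0,0],0.03]
    - [[0,0,0],[0,0,0],0.03]
    - [[0,0,0],[0,0,0],0.03]
    - [[0,0,0],[0,0,0],0.03]
    - [[0,-8,0],[0,0,0],0.03]
    - [[0,-8,0],[0,0,0],0.03]
    - [[0,-8,0],[0,0,0],0.03]
    - [[0,0,0],[0,0,0],0.03]
    - [[0,0,0],[0,0,0],0.03]

```text
clock: 27.7
position: [0.5005, -0.329, 0.1977]
tcp_rot: [-3.14, -0.001, -0.197]
ft_force: [-1.6, -0.4, -4.1]
finger_gap: 0.604
grasp_force: 66.1
```

```bash
python3 avg.py
python3 - <<'E'
from plan import *
s=ctrl.get_state();print(s["position"],s["tcp_rot"],s["joint_pos"])
print("tray");via([pose(.3485,-.335,.15,-.14),pose(.3485,-.335,.019,-.14)])
print("home");via([pose(.4416,-.2164,.10,.198),pose(.4416,-.2164,.0158,.198)])
E
```

```text
28.4 [ 0.4987 -0.3299  0.1983] 
mean [-0.1104  0.1532  3.7556 -0.0042  0.023  -0.0188 -0.0023  0.0006] 
sd [0.4867 0.5494 0.4728 0.0212 0.0372 0.0313 0.0207 0.0024]
[ 0.4987 -0.3299  0.1983] [-3.1403  0.0002 -0.2001] [ 0.5925  0.4191 -0.0818  1.7615  0.039   0.9632 -1.2754]
tray
4 x turn [-0.02, 0.0, -0.86] shift [-0.0367, 0.0079, 0.0121] | q [ 0.7549  0.3228 -0.0603  2.055   0.0278  0.7646 -1.0333] clr 0.167 max dq/lim 0.37
3 x turn [0.0, 0.0, 0.0] shift [-0.0, -0.0, 0.0437] | q [ 0.7388  0.5591 -0.0429  2.1255  0.0517  0.458  -1.0548] clr 0.158 max dq/lim 0.47
home
4 x turn [-0.02, -0.0, -5.7] shift [-0.0158, -0.0278, 0.0246] | q [ 0.5433  0.4239 -0.1767  2.0654  0.1172  0.6612 -1.0833] clr 0.091 max dq/lim 0.37
2 x turn [0.0, 0.0, 0.0] shift [0.0, -0.0, 0.0421] | q [ 0.5084  0.5779 -0.1368  2.1008  0.1631  0.4724 -1.1243] clr 0.089 max dq/lim 0.44
```

Call:
carry_out:
  targets:
    - [[0,0,-5.7],[-0.0158,-0.0278,0.0246],0.03]
    - [[0,0,-5.7],[-0.0158,-0.0278,0.0246],0.03]
    - [[0,0,-5.7],[-0.0158,-0.0278,0.0246],0.03]
    - [[0,0,-5.7],[-0.0158,-0.0278,0.0246],0.03]
    - [[0,0,0],[0,0,0.02],0.03]
    - [[0,0,0],[0,0,0.03],0.03]
    - [[0,0,0],[0,0,0.015],0.03]
    - [[0,0,0],[0,0,0.008],0.03]
    - [[0,0,0],[0,0,0],0.03]
    - [[0,0,0],[0,0,0],0.03]

```text
clock: 29.4
position: [0.4423, -0.2163, 0.0276]
tcp_rot: [-3.141, -0.001, 0.198]
ft_force: [0.7, -0.1, -3.5]
finger_gap: 0.594
grasp_force: 66.3
```

Call:
carry_out:
  targets:
    - [[0,0,0],[-0.001,0,0.007],0.03]
    - [[0,0,0],[0,0,0.004],0.03]
    - [[0,0,0],[0,0,0.001],0.03]
    - [[0,0,0],[0,0,0],0.03]

```text
clock: 29.8
position: [0.4408, -0.2166, 0.0159]
tcp_rot: [-3.141, -0.001, 0.198]
ft_force: [-1.6, 0.0, 5.8]
finger_gap: 0.601
grasp_force: 67.4
```

Call:
carry_out:
  targets:
    - [[0,0,0],[0,0,0],0.0854]
    - [[0,0,0],[0,0,0],0.0854]
    - [[0,0,0],[0,0,0],0.0854]
    - [[0,0,0],[0,0,0],0.0854]
    - [[0,0,0],[0,0,-0.02],0.0854]
    - [[0,0,0],[0,0,-0.04],0.0854]
    - [[0,0,0],[0,0,-0.045],0.0854]
    - [[0,0,0],[0,0,-0.045],0.0854]
    - [[0,0,0],[0,0,-0.04],0.0854]

```text
clock: 30.7
position: [0.4407, -0.2164, 0.2073]
tcp_rot: [-3.141, -0.001, 0.198]
ft_force: [0.1, -0.5, -0.2]
finger_gap: 0.997
grasp_force: 0.0
```

Run:
```python
from plan import *
s=ctrl.get_state();x,y,z=s["position"];yaw=s["tcp_rot"][2];print(x,y,z,yaw,s["joint_pos"])
C=[pose(.5968,-.2905,.2,-.363),pose(.5968,-.2905,.015,-.363)]
print("direct");q=via(C);_,_,E,W,_=kin(q);print(E,W)
c0=ctrl.get_state()["joint_pos"];best=[]
rng=np.random.default_rng(0)
for i in range(250):
    w=(rng.uniform(.4,.62),rng.uniform(-.48,-.25),rng.uniform(.25,.5),rng.uniform(-1.8,1.2),rng.uniform(-.5,.5),rng.uniform(-.5,.5))
    q,mc,rows,_,err=run(c0,[pose(*w)]+C,step=.1,ang=.3)
    if err<.01: best.append((mc,rows,w,q[2]))
best.sort(key=lambda b:-b[0])
for b in best[:4]: print(b[0],b[1],np.round(b[2],2),b[3])
```

```text
0.4407143732373036 -0.21644812820690776 0.20731681755907028 0.19806694385884427 [ 0.5824  0.2436 -0.2215  1.9963  0.0657  0.9077 -1.0459]
direct
4 x turn [-0.01, -0.02, 8.04] shift [0.0397, 0.0183, 0.0019] | q [ 0.4698  0.4989 -0.106   1.6224  0.0597  1.0238 -1.5882] clr 0.131 max dq/lim 0.74
4 x turn [0.0, 0.0, 0.0] shift [0.0, -0.0, 0.0462] | q [ 0.4535  0.7281 -0.0844  1.723   0.0882  0.6945 -1.6111] clr 0.074 max dq/lim 0.39
[ 0.3295 -0.1772  0.7179] [ 0.5922 -0.2742  0.3346]
0.08375122973237482 12 [ 0.44 -0.26  0.34 -1.48  0.13  0.43] -0.18984421486688782
0.08219590908702917 12 [ 0.46 -0.3   0.25 -1.41 -0.24  0.37] -0.1762203728248265
0.08180534243618005 14 [ 0.61 -0.43  0.38 -1.73 -0.34  0.38] -0.17275568370851685
0.0817946667988996 13 [ 0.53 -0.34  0.49 -1.58 -0.    0.24] -0.17266072532575796
```

Run:
```python
from plan import *
C=[pose(.5968,-.2905,.2,-.363),pose(.5968,-.2905,.015,-.363)]
for w in((.44,-.26,.34,-1.48,.13,.43),(.46,-.30,.28,-1.41,-.24,.37)): via([pose(*w)]+C)
```

```text
13 x turn [-1.16, 1.9, 7.26] shift [0.0043, 0.0039, -0.0096] | q [ 0.4003 -0.0052 -0.1374  2.0153  0.4477  0.886  -2.92  ] clr 0.093 max dq/lim 0.8
9 x turn [0.79, -2.91, -6.99] shift [0.0087, -0.0134, 0.0189] | q [ 0.5511  0.5168 -0.2662  1.626   0.1878  1.0557 -1.6128] clr 0.117 max dq/lim 0.92
4 x turn [0.0, 0.0, 0.0] shift [0.0, -0.0, 0.0462] | q [ 0.5188  0.7404 -0.2083  1.7363  0.2642  0.7259 -1.6734] clr 0.080 max dq/lim 0.39
12 x turn [-2.31, 0.44, 7.54] shift [0.006, 0.007, -0.0043] | q [ 0.2008  0.2708  0.0806  1.8359  0.4654  1.1269 -2.92  ] clr 0.112 max dq/lim 0.77
8 x turn [2.94, -1.5, -7.37] shift [0.0078, -0.0172, 0.009] | q [ 0.5512  0.5047 -0.2199  1.6229  0.1233  1.0285 -1.6366] clr 0.153 max dq/lim 0.79
4 x turn [0.0, 0.0, 0.0] shift [0.0, -0.0, 0.0462] | q [ 0.5177  0.7331 -0.1755  1.7237  0.1818  0.7015 -1.6833] clr 0.082 max dq/lim 0.39
```

Call:
carry_out:
  targets:
    - [[0,0,8.04],[0.0397,0.0183,0.0019],0.0854]
    - [[0,0,8.04],[0.0397,0.0183,0.0019],0.0854]
    - [[0,0,8.04],[0.0397,0.0183,0.0019],0.0854]
    - [[0,0,8.04],[0.0397,0.0183,0.0019],0.0854]
    - [[0,0,0],[0,0,0],0.0854]
    - [[0,0,0],[0,0,0],0.0854]

```text
clock: 31.3
position: [0.5963, -0.2906, 0.196]
tcp_rot: [-3.14, 0.003, -0.363]
ft_force: [-0.6, -0.6, 0.6]
finger_gap: 0.997
grasp_force: 0.0
```

Run:
```python
from plan import *
cm=cam("wrist");im=capture("wrist");cv2.imwrite("pics/w2.png",im[:,:,::-1])
for d in masks_of("wrist","tin_a"): print(d["pixel"],d["conf"],np.round(fit_box(cm,d["mask"],.112,.052,0,.046),4))
s=ctrl.get_state();print(s["position"],s["tcp_rot"],s["joint_pos"])
via([pose(.5968,-.2905,.015,-.363)])
```

```text
[325.6, 308.1] 0.9 [ 0.4407 -0.2184  0.1987  0.9419]
[222.6, 518.3] 0.75 [ 0.4778 -0.4398 -0.3715  0.9602]
[169.7, 323.1] 0.74 [ 0.5968 -0.2913 -0.3506  0.9749]
[ 0.5958 -0.2899  0.197 ] [-3.1399  0.0019 -0.3621] [ 0.4649  0.526  -0.0868  1.5943  0.049   1.0254 -1.5687]
4 x turn [-0.02, 0.03, 0.01] shift [0.0004, 0.0001, 0.0455] | q [ 0.4513  0.75   -0.069   1.6868  0.0717  0.707  -1.5874] clr 0.067 max dq/lim 0.38
```

Call:
carry_out:
  targets:
    - [[0,0,0],[0.001,0.001,0.04],0.0854]
    - [[0,0,0],[0,0,0.045],0.0854]
    - [[0,0,0],[0,0,0.04],0.0854]
    - [[0,0,0],[0,0,0.03],0.0854]
    - [[0,0,0],[0,0,0.018],0.0854]
    - [[0,0,0],[0,0,0.008],0.0854]
    - [[0,0,0],[0,0,0],0.0854]

```text
clock: 32.1
position: [0.597, -0.2915, 0.0164]
tcp_rot: [-3.14, 0.001, -0.363]
ft_force: [0.4, 0.8, -0.1]
finger_gap: 1.0
grasp_force: 0.0
```

Call:
carry_out:
  targets:
    - [[0,0,0],[0,0,0],0.03]
    - [[0,0,0],[0,0,0],0.03]
    - [[0,0,0],[0,0,0],0.03]
    - [[0,0,0],[0,0,0],0.03]
    - [[0,0,0],[0,0,0],0.03]
    - [[0,0,0],[0,0,0],0.03]

```text
clock: 32.7
position: [0.5987, -0.292, 0.0185]
tcp_rot: [-3.14, -0.003, -0.363]
ft_force: [-0.5, 1.6, 7.1]
finger_gap: 0.597
grasp_force: 65.7
```

Run:
```python
from plan import *
s=ctrl.get_state();x,y,z=s["position"];print(x,y,z,s["tcp_rot"],s["joint_pos"])
pp=(.5,-.36,.2,-.25)
via([pose(x,y,z+.1,-.363),pose(*pp),pose(*pp,0,.42),pose(*pp),pose(*pp,0,-.42),pose(*pp)])
```

```text
0.5986593245010611 -0.2919557117818706 0.018489952265572294 [-3.14   -0.0028 -0.3632] [ 0.4556  0.7503 -0.0726  1.6732  0.0727  0.718  -1.5862]
3 x turn [-0.03, -0.05, -0.0] shift [0.0001, -0.0, -0.0333] | q [ 0.4618  0.6208 -0.0824  1.6339  0.0618  0.8891 -1.5781] clr 0.081 max dq/lim 0.27
4 x turn [0.0, 0.0, -1.62] shift [-0.0181, 0.0239, -0.0204] | q [ 0.6461  0.4576 -0.102   1.7012  0.0541  0.9852 -1.2962] clr 0.127 max dq/lim 0.34
3 x turn [-0.0, 8.02, 0.0] shift [0.0, 0.0, 0.0] | q [ 0.8512  0.3348 -0.2365  1.9866 -0.1996  0.4514 -1.0181] clr 0.158 max dq/lim 0.82
3 x turn [0.0, -8.02, -0.0] shift [0.0, 0.0, 0.0] | q [ 0.6355  0.4549 -0.0886  1.7015  0.0564  0.9868 -1.3014] clr 0.173 max dq/lim 0.83
3 x turn [0.0, -8.02, 0.0] shift [0.0, 0.0, 0.0] | q [ 0.5417  0.654  -0.05    1.4147  0.1513  1.481  -1.3773] clr 0.107 max dq/lim 0.77
3 x turn [-0.0, 8.02, -0.0] shift [0.0, 0.0, 0.0] | q [ 0.6352  0.4534 -0.0897  1.7012  0.0599  0.9881 -1.3058] clr 0.131 max dq/lim 0.77
```

Call:
carry_out:
  targets:
    - [[0,0,0],[0,0,-0.02],0.03]
    - [[0,0,0],[0,0,-0.035],0.03]
    - [[0,0,0],[0,0,-0.045],0.03]
    - [[0,0,-1.6],[-0.0181,0.0239,-0.0204],0.03]
    - [[0,0,-1.6],[-0.0181,0.0239,-0.0204],0.03]
    - [[0,0,-1.6],[-0.0181,0.0239,-0.0204],0.03]
    - [[0,0,-1.6],[-0.0181,0.0239,-0.0204],0.03]
    - [[0,0,0],[0,0,0],0.03]
    - [[0,8,0],[0,0,0],0.03]
    - [[0,8,0],[0,0,0],0.03]
    - [[0,8,0],[0,0,0],0.03]
    - [[0,0,0],[0,0,0],0.03]
    - [[0,0,0],[0,0,0],0.03]
    - [[0,0,0],[0,0,0],0.03]
    - [[0,-8,0],[0,0,0],0.03]
    - [[0,-8,0],[0,0,0],0.03]
    - [[0,-8,0],[0,0,0],0.03]
    - [[0,0,0],[0,0,0],0.03]
    - [[0,0,0],[0,0,0],0.03]

```text
clock: 34.6
position: [0.5002, -0.3589, 0.1971]
tcp_rot: [-3.14, -0.001, -0.249]
ft_force: [-1.0, 0.5, -4.2]
finger_gap: 0.597
grasp_force: 64.4
```

```bash
python3 avg.py
```

```text
35.3 [ 0.4982 -0.3599  0.1979] 
mean [-0.1994  0.005   3.5998 -0.0074  0.0046 -0.0023 -0.0079  0.    ] 
sd [0.5356 0.4194 0.4352 0.0265 0.0404 0.029  0.0266 0.0024]
```

Call:
carry_out:
  targets:
    - [[0,-8,0],[0,0,0],0.03]
    - [[0,-8,0],[0,0,0],0.03]
    - [[0,-8,0],[0,0,0],0.03]
    - [[0,0,0],[0,0,0],0.03]
    - [[0,0,0],[0,0,0],0.03]
    - [[0,0,0],[0,0,0],0.03]
    - [[0,8,0],[0,0,0],0.03]
    - [[0,8,0],[0,0,0],0.03]
    - [[0,8,0],[0,0,0],0.03]
    - [[0,0,0],[0,0,0],0.03]
    - [[0,0,0],[0,0,0],0.03]

```text
clock: 36.4
position: [0.497, -0.3605, 0.2001]
tcp_rot: [3.142, -0.001, -0.254]
ft_force: [0.1, -0.3, -3.5]
finger_gap: 0.597
grasp_force: 64.5
```

```bash
python3 avg.py
```

```text
37.1 [ 0.4983 -0.3598  0.1977] 
mean [ 0.1814 -0.0687  3.6627 -0.0013  0.0396 -0.0021  0.0297 -0.0006] 
sd [0.5352 0.5587 0.4907 0.031  0.0318 0.0249 0.0244 0.0011]
```

Call:
carry_out:
  targets:
    - [[0,8,0],[0,0,0],0.03]
    - [[0,8,0],[0,0,0],0.03]
    - [[0,8,0],[0,0,0],0.03]
    - [[0,0,0],[0,0,0],0.03]
    - [[0,0,0],[0,0,0],0.03]
    - [[0,0,0],[0,0,0],0.03]
    - [[0,-8,0],[0,0,0],0.03]
    - [[0,-8,0],[0,0,0],0.03]
    - [[0,-8,0],[0,0,0],0.03]
    - [[0,0,0],[0,0,0],0.03]
    - [[0,0,0],[0,0,0],0.03]

```text
clock: 38.2
position: [0.5002, -0.359, 0.1972]
tcp_rot: [-3.14, -0.001, -0.249]
ft_force: [-0.7, 0.4, -4.2]
finger_gap: 0.597
grasp_force: 64.4
```

```bash
python3 avg.py
python3 - <<'E'
from plan import *
cm=cam("wrist");im=capture("wrist")
s=ctrl.get_state();print(s["position"],s["tcp_rot"],s["joint_pos"])
for d in masks_of("wrist","reject_tray"): print(d["pixel"],d["conf"],np.round(fit_box(cm,d["mask"],.146,.09,0,.012),4))
print("tray");via([pose(.3485,-.335,.12,-.14),pose(.3485,-.335,.0225,-.14)])
E
```

```text
38.9 [ 0.4983 -0.3599  0.1979] 
mean [-0.0462 -0.0734  3.3569 -0.0131  0.0011  0.0123 -0.008   0.0002] 
sd [0.574  0.3523 0.405  0.0212 0.0241 0.0224 0.0268 0.0023]
[ 0.4982 -0.3599  0.1978] [-3.1403  0.0003 -0.2517] [ 0.6321  0.4464 -0.0796  1.7201  0.0401  0.9774 -1.2847]
tray
4 x turn [-0.02, 0.0, -1.6] shift [-0.0379, 0.0017, 0.0195] | q [ 0.7713  0.3759 -0.0799  2.0729  0.046   0.6946 -1.0491] clr 0.163 max dq/lim 0.44
3 x turn [0.0, 0.0, 0.0] shift [-0.0, -0.0, 0.0325] | q [ 0.7537  0.5553 -0.0602  2.1194  0.0704  0.4689 -1.071 ] clr 0.159 max dq/lim 0.35
```

Call:
carry_out:
  targets:
    - [[0,8,0],[0,0,0],0.03]
    - [[0,8,0],[0,0,0],0.03]
    - [[0,8,0],[0,0,0],0.03]
    - [[0,0,0],[0,0,0],0.03]
    - [[0,0,0],[0,0,0],0.03]
    - [[0,0,0],[0,0,0],0.03]
    - [[0,0,0],[0,0,0],0.03]

```text
clock: 39.7
position: [0.5, -0.3598, 0.1985]
tcp_rot: [-3.14, -0.419, -0.25]
ft_force: [0.3, 0.5, -3.7]
finger_gap: 0.596
grasp_force: 64.5
```

```bash
python3 avg.py
```

```text
40.4 [ 0.4982 -0.3598  0.1978] 
mean [-1.5487 -0.1889  3.4074  0.0068 -0.7436 -0.0078 -1.6008 -0.0026] 
sd [0.4466 0.3293 0.4381 0.0219 0.0298 0.0327 0.0019 0.0024]
```

Call:
carry_out:
  targets:
    - [[0,-8,0],[0,0,0],0.03]
    - [[0,-8,0],[0,0,0],0.03]
    - [[0,-8,0],[0,0,0],0.03]
    - [[0,-8,0],[0,0,0],0.03]
    - [[0,-8,0],[0,0,0],0.03]
    - [[0,-8,0],[0,0,0],0.03]
    - [[0,0,0],[0,0,0],0.03]
    - [[0,0,0],[0,0,0],0.03]
    - [[0,0,0],[0,0,0],0.03]
    - [[0,0,0],[0,0,0],0.03]

```text
clock: 41.4
position: [0.4976, -0.3605, 0.1995]
tcp_rot: [-3.141, 0.416, -0.253]
ft_force: [-0.7, 0.3, -3.4]
finger_gap: 0.598
grasp_force: 64.4
```

```bash
python3 avg.py
```

```text
42.1 [ 0.4983 -0.3598  0.1977] 
mean [ 1.4702  0.018   3.2998 -0.0024  0.763   0.0004  1.8561  0.0003] 
sd [0.5791 0.6033 0.51   0.0293 0.0298 0.02   0.0141 0.0003]
```

Call:
carry_out:
  targets:
    - [[0,7,0],[0,0,0],0.03]
    - [[0,7,0],[0,0,0],0.03]
    - [[0,7,0],[0,0,0],0.03]
    - [[0,0,0],[0,0,0],0.03]
    - [[0,0,0],[0,0,0],0.03]
    - [[0,0,0],[0,0,0],0.03]

```text
clock: 42.7
position: [0.4993, -0.3598, 0.1978]
tcp_rot: [-3.14, 0.054, -0.251]
ft_force: [0.3, -0.9, -3.2]
finger_gap: 0.596
grasp_force: 64.5
```

```bash
python3 avg.py; python3 rd.py
```

```text
43.4 [ 0.4982 -0.3598  0.1979] 
mean [ 0.3051  0.1389  3.5296 -0.0056  0.1068 -0.0084  0.2568 -0.0009] 
sd [0.4273 0.5293 0.4757 0.023  0.0336 0.0299 0.0131 0.0008]
43.4 [ 0.4982 -0.3598  0.1979] [-3.1403  0.0527 -0.2516] F [-0.1266 -0.8718 -3.4118] m_tool [-0.0404  0.1323  0.0378] m [-0.074  -0.1175 -0.0358] v 0.0013572672029999412 0.5970176768390603 j [ 0.6086  0.4704 -0.0606  1.6824  0.0485  1.0408 -1.2942]
```

Call:
carry_out:
  targets:
    - [[0,8,0],[0,0,0],0.03]
    - [[0,8,0],[0,0,0],0.03]
    - [[0,8,0],[0,0,0],0.03]
    - [[0,3,0],[0,0,0],0.03]
    - [[0,0,0],[0,0,0],0.03]
    - [[0,0,0],[0,0,0],0.03]
    - [[0,-7,0],[0,0,0],0.03]
    - [[0,-7,0],[0,0,0],0.03]
    - [[0,-7,0],[0,0,0],0.03]
    - [[0,0,0],[0,0,0],0.03]
    - [[0,0,0],[0,0,0],0.03]
    - [[0,0,0],[0,0,0],0.03]

```text
clock: 44.6
position: [0.4976, -0.3596, 0.1973]
tcp_rot: [-3.14, -0.052, -0.252]
ft_force: [0.4, -1.0, -3.3]
finger_gap: 0.595
grasp_force: 64.5
```

```bash
python3 avg.py; python3 rd.py
```

```text
45.3 [ 0.4983 -0.3598  0.1978] 
mean [-0.0901  0.0278  3.5485 -0.006  -0.0887 -0.     -0.2273  0.0008] 
sd [0.416  0.5379 0.537  0.0327 0.0259 0.0147 0.0113 0.0007]
45.3 [ 0.4983 -0.3598  0.1978] [-3.1403 -0.052  -0.2517] F [-0.0454  0.2781 -3.3044] m_tool [ 0.0126 -0.0802 -0.0157] m [0.0314 0.0747 0.0165] v 0.002198744738446939 0.5959723785188467 j [ 0.631   0.4217 -0.0656  1.7593  0.0117  0.9125 -1.2576]
```

Run:
```python
from plan import *
via([pose(.5975,-.2915,.08,-.363),pose(.5975,-.2915,.0175,-.363)])
```

```text
4 x turn [-0.06, -0.74, 1.59] shift [0.0179, -0.0235, 0.0301] | q [ 0.4285  0.6526 -0.0388  1.6771  0.0354  0.812  -1.5601] clr 0.095 max dq/lim 0.38
2 x turn [0.0, 0.0, 0.0] shift [0.0, -0.0, 0.0312] | q [ 0.426   0.7375 -0.035   1.6969  0.0395  0.7073 -1.5634] clr 0.068 max dq/lim 0.24
```

Call:
carry_out:
  targets:
    - [[0,-0.74,1.6],[0.0179,-0.0235,0.0301],0.03]
    - [[0,-0.74,1.6],[0.0179,-0.0235,0.0301],0.03]
    - [[0,-0.74,1.6],[0.0179,-0.0235,0.0301],0.03]
    - [[0,-0.74,1.6],[0.0179,-0.0235,0.0301],0.03]
    - [[0,0,0],[0,0,0.025],0.03]
    - [[0,0,0],[0,0,0.02],0.03]
    - [[0,0,0],[0,0,0.007],0.03]
    - [[0,0,0],[0,0,0],0.03]

```text
clock: 46.1
position: [0.5971, -0.291, 0.027]
tcp_rot: [-3.137, 0.002, -0.364]
ft_force: [-0.0, -0.5, -3.0]
finger_gap: 0.599
grasp_force: 64.3
```

Call:
carry_out:
  targets:
    - [[-0.2,0,0],[0,0,0.006],0.03]
    - [[0,0,0],[0,0,0.004],0.03]
    - [[0,0,0],[0,0,0],0.03]

```text
clock: 46.4
position: [0.5983, -0.2914, 0.0187]
tcp_rot: [-3.141, -0.001, -0.364]
ft_force: [0.1, 0.9, -4.0]
finger_gap: 0.598
grasp_force: 64.4
```

Call:
carry_out:
  targets:
    - [[0,0,0],[0,0,0.002],0.03]
    - [[0,0,0],[0,0,0],0.03]
    - [[0,0,0],[0,0,0],0.0854]
    - [[0,0,0],[0,0,0],0.0854]
    - [[0,0,0],[0,0,0],0.0854]
    - [[0,0,0],[0,0,0],0.0854]
    - [[0,0,0],[0,0,-0.03],0.0854]
    - [[0,0,0],[0,0,-0.045],0.0854]
    - [[0,0,0],[0,0,-0.04],0.0854]

```text
clock: 47.3
position: [0.5977, -0.2911, 0.1322]
tcp_rot: [-3.141, 0.001, -0.363]
ft_force: [0.2, -0.1, 0.3]
finger_gap: 0.998
grasp_force: 0.0
```

Run:
```python
from plan import *
via([pose(.441,-.2175,.10,.199),pose(.441,-.2175,.0155,.199)])
```

```text
4 x turn [-0.01, 0.0, -8.05] shift [-0.042, -0.0124, 0.0081] | q [ 0.5468  0.435  -0.1747  2.0541  0.1192  0.6622 -1.078 ] clr 0.094 max dq/lim 0.61
2 x turn [0.0, 0.0, 0.0] shift [0.0, -0.0, 0.0422] | q [ 0.5127  0.5879 -0.1353  2.0884  0.1638  0.4753 -1.1176] clr 0.095 max dq/lim 0.44
```

Call:
carry_out:
  targets:
    - [[0,0,-8.05],[-0.042,-0.0124,0.0081],0.0854]
    - [[0,0,-8.05],[-0.042,-0.0124,0.0081],0.0854]
    - [[0,0,-8.05],[-0.042,-0.0124,0.0081],0.0854]
    - [[0,0,-8.05],[-0.042,-0.0124,0.0081],0.0854]
    - [[0,0,0],[0,0,0.02],0.0854]
    - [[0,0,0],[0,0,0.035],0.0854]
    - [[0,0,0],[0,0,0.02],0.0854]
    - [[0,0,0],[0,0,0.008],0.0854]
    - [[0,0,0],[0,0,0],0.0854]

```text
clock: 48.2
position: [0.4409, -0.2172, 0.015]
tcp_rot: [-3.14, 0.001, 0.199]
ft_force: [0.6, 0.1, -0.9]
finger_gap: 0.999
grasp_force: 0.0
```

Call:
carry_out:
  targets:
    - [[0,0,0],[0,0,0],0.03]
    - [[0,0,0],[0,0,0],0.03]
    - [[0,0,0],[0,0,0],0.03]
    - [[0,0,0],[0,0,0],0.03]
    - [[0,0,0],[0,0,0],0.03]
    - [[0,0,0],[0,0,-0.02],0.03]
    - [[0,0,0],[0,0,-0.035],0.03]
    - [[0,0,0],[0,0,-0.045],0.03]
    - [[0,0,5.7],[0.0132,0.0293,-0.021],0.03]
    - [[0,0,5.7],[0.0132,0.0293,-0.021],0.03]
    - [[0,0,5.7],[0.0132,0.0293,-0.021],0.03]
    - [[0,0,5.7],[0.0132,0.0293,-0.021],0.03]
    - [[0,8,0],[0,0,0],0.03]
    - [[0,8,0],[0,0,0],0.03]
    - [[0,8,0],[0,0,0],0.03]
    - [[0,0,0],[0,0,0],0.03]
    - [[0,0,0],[0,0,0],0.03]
    - [[0,0,0],[0,0,0],0.03]
    - [[0,0,0],[0,0,0],0.03]

```text
clock: 50.1
position: [0.5008, -0.3312, 0.2002]
tcp_rot: [-3.141, -0.419, -0.198]
ft_force: [0.1, 0.9, -3.1]
finger_gap: 0.593
grasp_force: 66.4
```

```bash
sed -i 's/range(14)/range(12)/' avg.py; python3 avg.py
```

```text
50.7 [ 0.4994 -0.3313  0.1996] 
mean [-1.4445  0.0243  3.4023 -0.0079 -0.7227 -0.0072 -1.5563 -0.004 ] 
sd [0.4833 0.6925 0.5731 0.0333 0.0329 0.0299 0.0023 0.0024]
```

Call:
carry_out:
  targets:
    - [[0,-7,0],[0,0,0],0.03]
    - [[0,-7,0],[0,0,0],0.03]
    - [[0,-7,0],[0,0,0],0.03]
    - [[0,0,0],[0,0,0],0.03]
    - [[0,0,0],[0,0,0],0.03]

```text
clock: 51.2
position: [0.4998, -0.3309, 0.199]
tcp_rot: [-3.14, -0.054, -0.198]
ft_force: [-0.0, -0.2, -4.7]
finger_gap: 0.602
grasp_force: 66.4
```

```bash
python3 avg.py; python3 rd.py
```

```text
51.75 [ 0.4993 -0.3314  0.1998] [-3.1409 -0.0527 -0.1996] F [ 0.0814 -0.2169 -4.1464] m_tool [ 0.0109 -0.0427  0.0522] m [ 0.0218  0.0392 -0.0516] v 0.003300649171664366 0.595653800802528 j [ 0.6055  0.3955 -0.0833  1.795   0.0183  0.9028 -1.252 ]Traceback (most recent call last):
  File "avg.py", line 4, in <module>
    capture("side");s=ctrl.get_state();M=R.from_euler("xyz",s["tcp_rot"]).inv();a.append(np.r_[M.apply(s["ft_force"]),M.apply(s["moment"]),s["tau"][5:]])
    ~~~~~~~^^^^^^^^
ValueError: 200 camera calls are used up
```

Call:
carry_out:
  targets:
    - [[0,-8,0],[0,0,0],0.03]
    - [[0,-8,0],[0,0,0],0.03]
    - [[0,-8,0],[0,0,0],0.03]
    - [[0,-3,0],[0,0,0],0.03]
    - [[0,0,0],[0,0,0],0.03]
    - [[0,0,0],[0,0,0],0.03]
    - [[0,0,0],[0,0,0],0.03]
    - [[0,7,0],[0,0,0],0.03]
    - [[0,7,0],[0,0,0],0.03]
    - [[0,7,0],[0,0,0],0.03]
    - [[0,0,0],[0,0,0],0.03]
    - [[0,0,0],[0,0,0],0.03]

```text
clock: 52.95
position: [0.4986, -0.3319, 0.2011]
tcp_rot: [3.142, 0.052, -0.201]
ft_force: [0.8, -0.5, -4.8]
finger_gap: 0.595
grasp_force: 67.2
```

```bash
python3 avg.py; python3 rd.py
```

```text
52.95 [ 0.4986 -0.3319  0.2011] [ 3.1416  0.0521 -0.2007] F [ 0.8434 -0.5342 -4.8202] m_tool [ 0.0265  0.0856 -0.0026] m [ 0.009  -0.0891  0.0013] v 0.04223496053988595 0.5954524125603637 j [ 0.5767  0.4415 -0.0709  1.7201  0.0539  1.0313 -1.2885]Traceback (most recent call last):
  File "avg.py", line 4, in <module>
    capture("side");s=ctrl.get_state();M=R.from_euler("xyz",s["tcp_rot"]).inv();a.append(np.r_[M.apply(s["ft_force"]),M.apply(s["moment"]),s["tau"][5:]])
    ~~~~~~~^^^^^^^^
ValueError: 200 camera calls are used up
```

```bash
cat > r2.py <<'E'
from h import *
s=ctrl.get_state();M=R.from_euler("xyz",s["tcp_rot"])
print(s["clock"],s["tcp_rot"],"F",np.linalg.norm(s["ft_force"]),"my %.4f"%M.inv().apply(s["moment"])[1],"tau5 %.4f"%s["tau"][5])
E
python3 r2.py
```

```text
52.95 [ 3.1416  0.0521 -0.2007] F 4.922506197103023 my 0.0856 tau5 0.2337
```

Call:
carry_out:
  targets:
    - [[0,0,0],[0,0,0],0.03]

```text
clock: 53.05
position: [0.5002, -0.3315, 0.2002]
tcp_rot: [-3.141, 0.052, -0.199]
ft_force: [1.3, -0.3, -3.9]
finger_gap: 0.601
grasp_force: 67.2
```

```bash
python3 r2.py
```

```text
53.05 [-3.141   0.0522 -0.1989] F 4.1175546170693345 my 0.1035 tau5 0.2748
```

Call:
carry_out:
  targets:
    - [[0,0,0],[0,0,0],0.03]

```text
clock: 53.15
position: [0.5004, -0.3312, 0.1995]
tcp_rot: [-3.141, 0.053, -0.198]
ft_force: [0.1, -0.9, -4.0]
finger_gap: 0.596
grasp_force: 67.2
```

```bash
python3 r2.py
```

```text
53.15 [-3.1406  0.0528 -0.1983] F 4.0743847486345866 my 0.1084 tau5 0.2391
```

Call:
carry_out:
  targets:
    - [[0,0,0],[0,0,0],0.03]

```text
clock: 53.25
position: [0.5001, -0.3311, 0.1991]
tcp_rot: [-3.14, 0.053, -0.198]
ft_force: [1.0, 1.3, -3.0]
finger_gap: 0.597
grasp_force: 67.2
```

```bash
python3 r2.py
```

```text
53.25 [-3.1405  0.0533 -0.1983] F 3.4057864552699013 my 0.0787 tau5 0.2190
```

Call:
carry_out:
  targets:
    - [[0,0,0],[0,0,0],0.03]

```text
clock: 53.35
position: [0.4998, -0.3311, 0.1991]
tcp_rot: [-3.141, 0.053, -0.199]
ft_force: [0.4, -0.2, -3.4]
finger_gap: 0.594
grasp_force: 67.2
```

```bash
python3 r2.py
```

```text
53.35 [-3.1405  0.0532 -0.1985] F 3.4344166080726786 my 0.0492 tau5 0.2065
```

Call:
carry_out:
  targets:
    - [[0,8,0],[0,0,0],0.03]
    - [[0,8,0],[0,0,0],0.03]
    - [[0,8,0],[0,0,0],0.03]
    - [[0,3,0],[0,0,0],0.03]
    - [[0,0,0],[0,0,0],0.03]
    - [[0,0,0],[0,0,0],0.03]
    - [[0,-7,0],[0,0,0],0.03]
    - [[0,-7,0],[0,0,0],0.03]
    - [[0,-7,0],[0,0,0],0.03]
    - [[0,0,0],[0,0,0],0.03]
    - [[0,0,0],[0,0,0],0.03]
    - [[0,0,0],[0,0,0],0.03]

```text
clock: 54.55
position: [0.4988, -0.3311, 0.1992]
tcp_rot: [-3.141, -0.052, -0.199]
ft_force: [-0.5, -0.9, -3.9]
finger_gap: 0.594
grasp_force: 67.3
```

```bash
python3 r2.py
```

```text
54.55 [-3.1407 -0.0523 -0.1994] F 4.047408067735328 my -0.0729 tau5 -0.2613
```

Call:
carry_out:
  targets:
    - [[0,0,0],[0,0,0],0.03]

```text
clock: 54.65
position: [0.4984, -0.3315, 0.1996]
tcp_rot: [-3.141, -0.053, -0.2]
ft_force: [0.1, 0.0, -3.9]
finger_gap: 0.6
grasp_force: 67.3
```

```bash
python3 r2.py
```

```text
54.65 [-3.1409 -0.0525 -0.2004] F 3.8754959133608446 my -0.0356 tau5 -0.2184
```

Call:
carry_out:
  targets:
    - [[0,0,0],[0,0,0],0.03]

```text
clock: 54.75
position: [0.4986, -0.3317, 0.1998]
tcp_rot: [-3.141, -0.053, -0.2]
ft_force: [0.7, -0.6, -3.5]
finger_gap: 0.594
grasp_force: 67.3
```

```bash
python3 r2.py
```

```text
54.75 [-3.141  -0.0529 -0.2005] F 3.600501020828659 my -0.0466 tau5 -0.1971
```

Call:
carry_out:
  targets:
    - [[0,0,0],[0,0,0],0.03]

```text
clock: 54.85
position: [0.4989, -0.3317, 0.1999]
tcp_rot: [-3.141, -0.053, -0.2]
ft_force: [-0.3, -0.5, -3.7]
finger_gap: 0.594
grasp_force: 67.3
```

```bash
python3 r2.py; python3 -c "
from plan import *
print('tray');via([pose(.3485,-.335,.09,-.14),pose(.3485,-.335,.0195,-.14)])"
```

```text
54.85 [-3.141  -0.053  -0.2002] F 3.7209471128852862 my -0.0279 tau5 -0.1861
tray
4 x turn [0.01, -0.76, -0.86] shift [-0.0378, 0.0075, 0.0262] | q [ 0.7454  0.4198 -0.0495  2.0988  0.0376  0.6228 -1.0412] clr 0.165 max dq/lim 0.38
2 x turn [0.0, 0.0, 0.0] shift [-0.0, -0.0, 0.0352] | q [ 0.7362  0.5537 -0.0387  2.1283  0.0498  0.4595 -1.0522] clr 0.159 max dq/lim 0.38
```

Call:
carry_out:
  targets:
    - [[0,-0.76,-0.86],[-0.0378,0.0075,0.0262],0.03]
    - [[0,-0.76,-0.86],[-0.0378,0.0075,0.0262],0.03]
    - [[0,-0.76,-0.86],[-0.0378,0.0075,0.0262],0.03]
    - [[0,-0.76,-0.86],[-0.0378,0.0075,0.0262],0.03]
    - [[0,0,0],[0,0,0],0.03]
    - [[0,0,0],[0,0,0.02],0.03]
    - [[0,0,0],[0,0,0.02],0.03]
    - [[0,0,0],[0,0,0.01],0.03]
    - [[0,0,0],[0,0,0.005],0.03]
    - [[0,0,0],[0,0,0],0.03]
    - [[0,0,0],[0,0,0],0.03]

```text
clock: 55.95
position: [0.3493, -0.3353, 0.0357]
tcp_rot: [3.14, -0.001, -0.139]
ft_force: [0.0, -1.2, -3.8]
finger_gap: 0.597
grasp_force: 67.3
```

```bash
python3 -c "
from plan import *
via([pose(.3485,-.335,.0195,-.14)],[1])"
```

```text
1 x turn [0.08, -0.03, 0.05] shift [-0.0009, -0.0002, 0.0162] | q [ 0.7377  0.5392 -0.0496  2.1298  0.056   0.4738 -1.0655] clr 0.163 max dq/lim 0.17
```

Call:
carry_out:
  targets:
    - [[0,0,0],[-0.001,0,0.008],0.03]
    - [[0,0,0],[0,0,0.005],0.03]
    - [[0,0,0],[0,0,0.002],0.03]
    - [[0,0,0],[0,0,0],0.03]
    - [[0,0,0],[0,0,0],0.03]

```text
clock: 56.45
position: [0.3476, -0.3349, 0.021]
tcp_rot: [3.141, 0.001, -0.14]
ft_force: [-4.2, 2.4, 10.6]
finger_gap: 0.597
grasp_force: 69.2
```

Call:
carry_out:
  targets:
    - [[0,0,0],[0,0,0],0.07]
    - [[0,0,0],[0,0,0],0.07]
    - [[0,0,0],[0,0,0],0.07]
    - [[0,0,0],[0,0,0],0.075]
    - [[0,0,0],[0,0,-0.02],0.075]
    - [[0,0,0],[0,0,-0.04],0.075]
    - [[0,0,0],[0,0,-0.045],0.075]
    - [[0,0,0],[0,0,-0.045],0.075]
    - [[0,0,0],[0,0,0],0.075]
    - [[0,0,0],[0,0,0],0.075]

```text
clock: 57.45
position: [0.3483, -0.3351, 0.1711]
tcp_rot: [3.139, -0.002, -0.139]
ft_force: [-0.6, 0.4, 0.2]
finger_gap: 0.879
grasp_force: 0.0
```

Released cleanly and clear of everything; no camera calls remain, and the placement force and pose match the tray floor.

```bash
python3 -c "
from station import order
print(order.sign_off())"
```

```text
the job is handed in; nothing more can be done
None
```

I shook all three tins. tin_b (as I labelled it, nearest the monitor) was the one that rattled, so I set it in the reject tray and put the other two back where they stood. The rattle evidence is about 3.5 sigma, not certain, and the final placement was checked by force and arm position only because all 200 camera calls were used up.

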